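# Screw the wooden cap onto the jar

## Task

Take the eight-sided wooden cap out of its slotted rest, lay it flat on the bench with its mouth down and let go, then take it again round its sides and set it on the jar's neck so that it rests on top of the thread. Turn it backwards (anticlockwise seen from above) until it drops into the thread, then screw it down clockwise until it is fully home at the stop. Do not shift the small plane, the bored block or the sanding block.

Things in the scene. Friction and masses are not known exactly. Their poses are not given: they have to be found in the camera images.
- cap: Loose eight-sided wood cap, 120 g, 56 mm across flats (60.6 over corners), 29 high, hollow: walls and closed top 5 thick. Origin at its centre; z out of the closed top, mouth at -z. Flats face its x, y axes and the diagonals. It starts standing on edge in the rest, z level along the rest's +x (mouth to the robot), centre 34 mm up; two side flats upright, graspable from above across the rest's y.
- cap_pin (a point): One of four steel pins, 5 mm in diameter, that point inwards in the cap from the flats at its +x (this one), +y, -x, -y, 11 mm below its centre (3.5 mm above the mouth edge); opposite ends are 36 mm apart. Outside, a small steel screw head shows on each of these four flats. This point is the pin's middle, 21 mm from the cap's axis; axes as the cap's.
- cap_rest: Fixed slotted rest of light wood, 56 mm (x) by 44 mm (y), 22 high; origin at the centre of its underside on the bench. The slot runs along y, is 32 mm wide, open at both ends, its floor 6 mm above the bench. It is narrower in y than the cap, so fingers pass beside it.
- jar: Fixed amber jar, 52 mm in diameter, in a wooden holder 84 mm square, 22 high; it cannot turn. Origin: centre of the holder's underside on the bench, z up along the neck's axis. Angles below: anticlockwise from above, from the jar's x axis, repeating every 90 deg. The cap turns freely on the neck, no springs; resistance only at the stop ribs.
- jar_neck (a point): Centre of the neck's top, 97 mm above the jar's origin. Metal neck 33 mm in diameter, its top 3.5 mm bevelled to 25 mm; the cap goes over it with 1.5 mm play all round. Four equal ridges, 43 mm in outer diameter, one per quarter turn, each with a stop rib at its clockwise end and an open slot at the other.
- jar_ridge (a point): Middle of one ridge's level top: at 20 deg, 89 mm above the jar's origin, 19 mm from the axis; ridges reach from -8 to 47 deg. With the cap's pins resting on the ridges its centre is 102.5 mm above the jar's origin (105.5 if they stand on the ribs). Riding on top, the pins can reach the slots only anticlockwise; clockwise the ribs stop them.
- jar_slot (a point): Floor of one open slot (47 to 74 deg): at 62 deg, 79 mm above the jar's origin, 19 mm from the axis. Here the pins drop 10 mm, to a cap centre 92.5 mm above the jar's origin; the next rib stops them turning back past about 66 deg. Turned clockwise from here the pins run below the ridges and the cap sinks 3 mm, evenly between 46 and 14 deg. If it hangs askew, level it and press lightly.
- jar_stop (a point): Middle of one upright stop rib, at -11.5 deg, 92 mm above the jar's origin (3 mm above the ridge tops), 19 mm from the axis. Fully home the pins bear on the ribs at about 0 to 2 deg: the cap's x axis in line with the jar's x or y axis, cap centre 89.5 mm above the jar's origin.
- thumb_plane: Small loose wooden thumb plane, 25 x 60 x 34 mm, origin at the centre of its underside; not to be shifted.
- block_bored: Loose wooden block with a bored hole, 42 x 56 x 30 mm, origin at the centre of its underside; not to be shifted.
- sanding_block: Loose wooden sanding block, 58 x 88 x 34 mm, origin at the centre of its underside; not to be shifted.
Things that resemble listed ones, but are neither listed nor needed, are in the scene too. What is shaped like the cap but purple or turquoise is not meant.

How it is judged:
On the way, in this order (a step that is already met when the one before it is completed fails the run):
1. the cap lies flat on the bench, mouth down, let go (angle between cap's own z axis and vertical below 0.1 rad and height (world z) of cap below 0.018 m and contact force between the fingers and cap below 0.1 N), for 0.2 s.
2. the cap sits level on the neck, its pins on top of the thread (angle between cap's own z axis and vertical below 0.1 rad and horizontal distance between cap and jar below 0.005 m and z of cap in the frame of jar between 0.1 and 0.1075 m and contact force between cap and jar above 0.2 N), for 0.15 s.
3. turned backwards, the cap has dropped into the thread's slots (angle between cap's own z axis and vertical below 0.1 rad and horizontal distance between cap and jar below 0.005 m and z of cap in the frame of jar between 0.0912 and 0.0945 m), for 0.1 s.
At the end, for the whole second after the job is handed in: The cap is on the jar, upright (within 0.08 rad) and centred (within 4 mm), its centre 87.5 to 90.5 mm above the jar's origin, turned clockwise to within 0.16 rad of the position where its x axis lines up with the jar's x or y axis (the stop), let go and at rest (angle between cap's own z axis and vertical below 0.08 rad and horizontal distance between cap and jar below 0.004 m and z of cap in the frame of jar between 0.0875 and 0.0905 m and (angle between the x axis of cap and the x axis of jar, either way round below 0.16 rad or angle between the x axis of cap and the y axis of jar, either way round below 0.16 rad) and linear speed of cap below 0.01 m/s and angular speed of cap below 0.1 rad/s); the robot touches nothing.
It fails at once if the small plane is shifted more than 3 cm (distance of thumb_plane from where it was at the start of the episode above 0.03 m).
It fails at once if the bored block is shifted more than 3 cm (distance of block_bored from where it was at the start of the episode above 0.03 m).
It fails at once if the sanding block is shifted more than 3 cm (distance of sanding_block from where it was at the start of the episode above 0.03 m).
It also fails if it takes over 64 s, if anything falls off the work surface, if the arm or the gripper's body presses on something with over 40 N, if the wrist force passes 120 N, or if a joint passes its speed limit or range.

## Robot

A 6-joint arm with a two-finger parallel gripper is mounted at the origin on a cart in front of the work surface, level with it; the furniture and walls round the work are solid. World frame = base frame: x ahead of the robot, y to its left, z up, the work surface at z = 0. Lengths are in m, angles in rad, forces in N, time in s.
With the tool pointing down it reaches from about 0.3 to 0.775 m from the base axis. Payload 14.6 kg.
Tool frame: the origin (TCP) lies at the very end of the fingers, on their centre line; the grasp point (between the pads) lies 19 mm behind it (ctrl.hold_point_z is the distance from the TCP to the grasp point, in m); x points along the fingers, y is the direction in which the jaws open and shut, and the axes are right-handed (so a half turn about x gives the same grasp; the last joint's range is limited). The gripper opens to 94 mm and grips with 3 to 60 N. Pads are 16 mm wide; open, the fingers measure 119 mm over their backs; the gripper's body (75 mm by 177 mm) begins 78 mm behind the grasp point.
Start: joints at [1.2, 0.3, 1.521, -0, 1.321, -0.067], TCP at [0.165, 0.525, 0.205] pointing down, gripper open.
Joint ranges: [-3.03, 3.03], [-0.79, 2.21], [0.23, 2.52], [-1.04, 4.18], [0, 3.07], [-2.55, 2.55]. Speed limits (rad/s): [2.22, 2.22, 2.57, 3.14, 3.14, 3.14].

## Interface

Orientations are given as [roll, pitch, yaw] about the fixed x, y, z axes, in that order (R = Rz(yaw) Ry(pitch) Rx(roll)).
In Python, from station import get_obs, camera, ticket, ctrl gives the robot as it stands.
- The arm moves only by the tool step_arm, never from a script. Its argument "motion" is a list that holds one entry, the list of rows, each a list of 6 numbers: the shift along the tool's x, y, z in m, then the turn, a rotation vector about the tool's x, y, z in degrees. A call has 1 to 12 rows; each row shifts and turns the commanded pose from where the row before left it, along the tool's axes as they then stand; what a row does not reach is not made up. A row lasts 1/8 s, in which the tool goes at most 62.5 mm and 10.7 degrees, less where a joint would pass 70% of its speed; a pose out of reach is approached as far as the arm can. A call is refused whole if a number of a shift passes 0.0625 or a number of a turn 10.7, either way. A call with a gripper value outside its range is refused whole. "fingers" is the finger opening in m, from 0 to 0.094, set as the call begins (left out, the last holds). The fingers move at their own pace and stop on an object; "squeeze" is the grip in N (left out, the last holds). Time passes only in rows, so rows that do not move let the fingers close. It gives the time, the measured TCP pose, the force and the opening at its end, in the units of the state.
- get_obs(): the state, without advancing time (a new reading comes with each control period).
- camera(name): name is "scene" or "side" or "wrist"; returns a dict with "pixels" (420x560x3 uint8, red, green, blue), "fx", "fy", "cx", "cy" (pixels), "k1" (the pictures are not rectified: a ray, as slopes to the right and down, at radius r is drawn at 1 + k1 r^2 times it, then the intrinsics apply), "extrinsics" (4x4, takes a point from world to camera coordinates); the wrist camera has in their place "T_tool_cam" (4x4, takes a point from camera to tool coordinates, whose origin is the TCP and whose axes are the tool frame's). Camera axes: x right, y up, looking along -z (the intrinsics and any distortion apply to the point x, -y, -z); pixel columns grow to the right and rows downward; lengths in m; the calibration is good to about 2 mm. A picture is of the moment at which its call begins: read the wrist's pose just before it. There is no depth.
- ticket.hand_in(): hands the job in, once; it reports no verdict.
The state is a dict: "time_s": time; "qpos": joint angles; "joint_vel": joint speeds; "tau": joint torques, N m; "ee_pos": TCP position; "eef_rot": TCP orientation; "force": force on the tool from outside, world axes, zero at the start; "moment": the same for the moment, N m; "grip_width": finger opening in m.
Only numpy, scipy, OpenCV 4.12 (cv2) and the standard library are available. Lean on these libraries where they do the work, as an engineer would, in place of code of your own. Each camera call takes 0.05 s, during which the arm holds its last target.

## Working session

There is one attempt and no reset: what is moved stays moved. The work goes in short steps, Python scripts to look and compute and a tool call to move; the robot and the scene stay as the last step left them, time stands still between calls to the robot, and variables do not carry over. Pictures are saved under pics/ and viewed, and the job is handed in when it is done.

Besides the shell and the picture viewer there is one more tool, called as name(argument=value, ...), one argument or row to a line, values as JSON. step_arm: Moves the arm, as the interface text tells. Its arguments: {"type":"object","properties":{"motion":{"type":"array","items":{"type":"array","items":{"type":"array","items":{"type":"number"}}}},"fingers":{"type":"number"},"squeeze":{"type":"number"}},"required":["motion"]}

```bash
ls; mkdir -p pics; cat > h.py <<'E'
import numpy as np, cv2
from station import get_obs, camera, ticket, ctrl
from scipy.spatial.transform import Rotation as R
def shot(n,f):
    c=camera(n); cv2.imwrite('pics/'+f,c['pixels'][:,:,::-1]); np.savez('pics/'+f+'.npz',**c); return c
E
python3 - <<'E'
from h import *
o=get_obs(); print(o, ctrl.hold_point_z)
for n in ('scene','side','wrist'):
    c=shot(n,n+'0.png'); print({k:v for k,v in c.items() if k!='pixels'})
E
```

```text
pics
{'time_s': 0.0, 'qpos': array([ 1.20041019e+00,  3.00489394e-01,  1.52158521e+00, -1.92473841e-05,
        1.32071793e+00, -6.65786264e-02]), 'joint_vel': array([ 0.00146266, -0.0003712 ,  0.00077866,  0.00014557, -0.00141707,
       -0.00078628]), 'tau': array([-2.75605358e-03, -5.31795931e+01, -3.52746928e+01,  7.07147084e-02,
        2.43282382e-02, -1.09408475e-04]), 'ee_pos': array([0.16443385, 0.52456092, 0.20487455]), 'eef_rot': array([-1.62183888,  1.5695963 , -1.92564161]), 'force': array([-0.08170652,  0.13217405,  0.19126769]), 'moment': array([-0.01621044,  0.0196205 , -0.03373534]), 'grip_width': 0.09359366237057927} 0.0188
{'fx': 440.1461071708435, 'fy': 440.1461071708435, 'cx': 271.8271908291453, 'cy': 203.6001531267148, 'k1': -0.011271733748372802, 'extrinsics': array([[ 0.67506377, -0.73775765,  0.0015983 , -0.40041161],
       [ 0.43058609,  0.39575264,  0.81115687, -0.3163378 ],
       [-0.59906972, -0.5468944 ,  0.58482645, -1.17885578],
       [ 0.        ,  0.        ,  0.        ,  1.        ]])}
{'fx': 515.9042217675094, 'fy': 515.9042217675094, 'cx': 275.2362676462445, 'cy': 208.0639370883855, 'k1': -0.13350366137732597, 'extrinsics': array([[-0.99938914,  0.02568894,  0.02369429,  0.58870597],
       [ 0.00480094, -0.57064669,  0.82118165, -0.05801979],
       [ 0.03461635,  0.82079378,  0.57017478, -1.47126624],
       [ 0.        ,  0.        ,  0.        ,  1.        ]])}
{'fx': 333.51419186152754, 'fy': 333.51419186152754, 'cx': 278.97676146102924, 'cy': 210.27715571771432, 'k1': -0.07936068911937048, 'T_tool_cam': array([[-6.63208415e-04,  2.35335418e-01, -9.71913989e-01,
        -1.79352067e-01],
       [ 9.99999416e-01,  9.85388929e-04, -4.43774981e-04,
         7.98341769e-04],
       [ 8.53277314e-04, -9.71913715e-01, -2.35335934e-01,
        -6.73935139e-02],
       [ 0.00000000e+00,  0.00000000e+00,  0.00000000e+00,
         1.00000000e+00]])}
```

View pics/scene0.png

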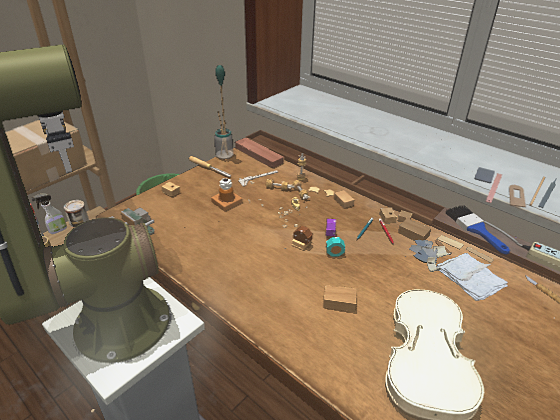

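View pics/side0.png

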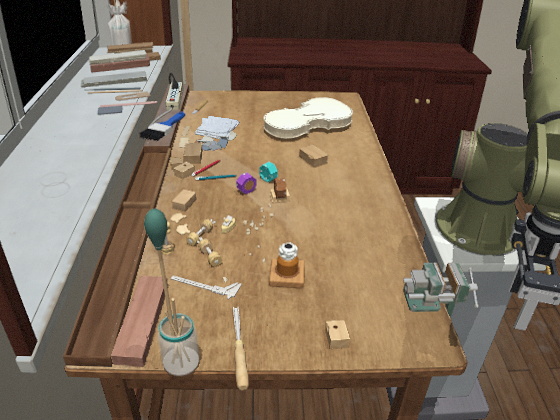

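View pics/wrist0.png

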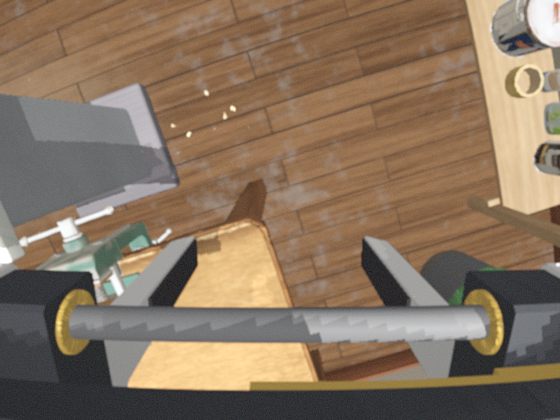

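```bash
cat >> h.py <<'E'
def load(f): return dict(np.load('pics/'+f+'.npz'))
def unproj(c,uv,Tw=None):
    # ray origin, dir in world. Tw: 4x4 tool pose for wrist
    uv=np.atleast_2d(np.array(uv,float))
    d=np.array([(uv[:,0]-c['cx'])/c['fx'],(uv[:,1]-c['cy'])/c['fy']]).T
    u=d.copy()
    for _ in range(20): u=d/(1+c['k1']*(u**2).sum(1,keepdims=True))
    dc=np.c_[u[:,0],-u[:,1],-np.ones(len(u))]
    T=np.linalg.inv(c['extrinsics']) if 'extrinsics' in c else Tw@c['T_tool_cam']
    dd=dc@T[:3,:3].T
    return T[:3,3],dd
def onplane(c,uv,z,Tw=None):
    o,d=unproj(c,uv,Tw); s=(z-o[2])/d[:,2]; return o+s[:,None]*d
def proj(c,P,Tw=None):
    P=np.atleast_2d(P); T=c['extrinsics'] if 'extrinsics' in c else np.linalg.inv(Tw@c['T_tool_cam'])
    q=P@T[:3,:3].T+T[:3,3]; u=np.c_[q[:,0]/-q[:,2],-q[:,1]/-q[:,2]]
    u=u*(1+c['k1']*(u**2).sum(1,keepdims=True)); return u*c['fx']+[c['cx'],c['cy']]
def tri(rays):
    A=0;b=0
    for o,d in rays:
        d=d[0]/np.linalg.norm(d[0]); M=np.eye(3)-np.outer(d,d); A=A+M; b=b+M@o
    return np.linalg.solve(A,b)
def toolT(o=None):
    o=o or get_obs(); T=np.eye(4); T[:3,3]=o['ee_pos']; T[:3,:3]=R.from_euler('xyz',o['eef_rot']).as_matrix(); return T
def crop(f,x0,y0,x1,y1,s,out):
    im=cv2.imread('pics/'+f)[y0:y1,x0:x1]; cv2.imwrite('pics/'+out,cv2.resize(im,None,fx=s,fy=s,interpolation=cv2.INTER_CUBIC))
E
python3 - <<'E'
from h import *
crop('scene0.png',200,165,360,285,5,'c1.png')
crop('side0.png',225,150,345,290,4,'c2.png')
s=load('scene0.png');d=load('side0.png')
print('jar scene base',onplane(s,[[227,202]],0.02), 'side',onplane(d,[[287,275]],.02))
print('rest',onplane(s,[[302,244]],.02),onplane(d,[[280,192]],.02))
print(toolT())
E
```

```text
jar scene base [[0.5470946  0.17771733 0.02      ]] side [[0.56634747 0.21911373 0.02      ]]
rest [[ 0.55195507 -0.1682909   0.02      ]] [[ 0.57112072 -0.15355633  0.02      ]]
[[-2.94148096e-04  2.99150734e-01  9.54205823e-01  1.64462617e-01]
 [-7.89463121e-04  9.54205497e-01 -2.99150875e-01  5.24634202e-01]
 [-9.99999645e-01 -8.41304967e-04 -4.45092586e-05  2.05041006e-01]
 [ 0.00000000e+00  0.00000000e+00  0.00000000e+00  1.00000000e+00]]
```

View pics/c1.png

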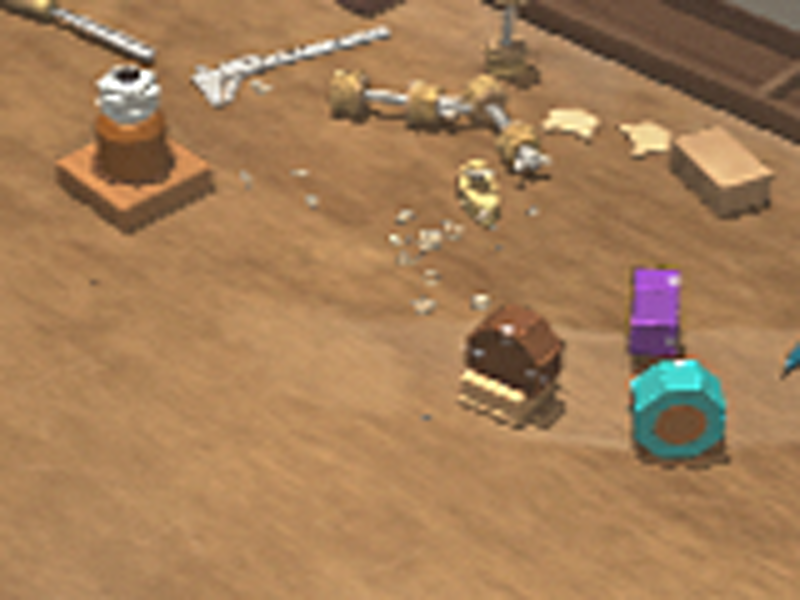

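View pics/c2.png

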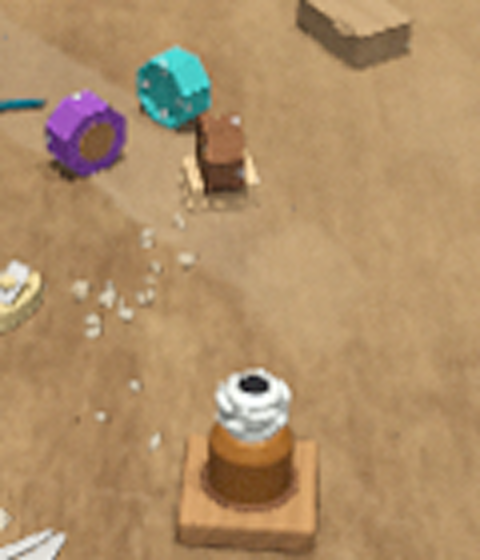

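```bash
cat >> h.py <<'E'
def down(az): # tool down with tool y azimuth az deg
    a=np.radians(az); y=np.array([np.cos(a),np.sin(a),0]); x=np.array([0,0,-1.]); return np.c_[x,y,np.cross(x,y)]
def plan(p,Rt,n,rv=None,T=None,axis=None):
    """rows from current pose to p,Rt in n equal rows"""
    T=toolT() if T is None else T.copy()
    if rv is None: rv=R.from_matrix(T[:3,:3].T@Rt).as_rotvec()
    else: rv=np.radians(rv)
    d=(np.array(p)-T[:3,3])/n; A=T[:3,:3].copy(); rows=[]
    for i in range(n):
        rows.append(list(np.round(A.T@d,4))+list(np.round(np.degrees(rv/n),2))); A=A@R.from_rotvec(rv/n).as_matrix()
    print('total rot deg',np.degrees(rv).round(2)); print('[[',',\n'.join(str([float(v) for v in r]) for r in rows),']]',sep='')
    T[:3,:3]=A; T[:3,3]=p; return T
E
python3 - <<'E'
from h import *
T=toolT(); T=plan([.59,.2,.25],None,16,rv=[162.6,0,0])
print(T)
E
```

```text
total rot deg [162.6   0.    0. ]
[[[-0.0028, -0.0114, 0.0314, 10.16, 0.0, 0.0],
[-0.0028, -0.0057, 0.033, 10.16, 0.0, 0.0],
[-0.0028, 0.0002, 0.0335, 10.16, 0.0, 0.0],
[-0.0028, 0.0061, 0.0329, 10.16, 0.0, 0.0],
[-0.0028, 0.0118, 0.0313, 10.16, 0.0, 0.0],
[-0.0028, 0.0172, 0.0287, 10.16, 0.0, 0.0],
[-0.0028, 0.022, 0.0252, 10.16, 0.0, 0.0],
[-0.0028, 0.0261, 0.021, 10.16, 0.0, 0.0],
[-0.0028, 0.0294, 0.016, 10.16, 0.0, 0.0],
[-0.0028, 0.0317, 0.0106, 10.16, 0.0, 0.0],
[-0.0028, 0.0331, 0.0048, 10.16, 0.0, 0.0],
[-0.0028, 0.0334, -0.0011, 10.16, 0.0, 0.0],
[-0.0028, 0.0327, -0.007, 10.16, 0.0, 0.0],
[-0.0028, 0.031, -0.0126, 10.16, 0.0, 0.0],
[-0.0028, 0.0283, -0.0179, 10.16, 0.0, 0.0],
[-0.0028, 0.0247, -0.0226, 10.16, 0.0, 0.0]]]
[[-2.94148096e-04 -1.15229375e-04 -9.99999950e-01  5.90000000e-01]
 [-7.89463121e-04 -9.99999682e-01  1.15461564e-04  2.00000000e-01]
 [-9.99999645e-01  7.89497044e-04  2.94057033e-04  2.50000000e-01]
 [ 0.00000000e+00  0.00000000e+00  0.00000000e+00  1.00000000e+00]]
```

step_arm(
  motion=[
    [[-0.003,-0.011,0.031,10.2,0,0],[-0.003,-0.006,0.033,10.2,0,0],[-0.003,0,0.033,10.2,0,0],[-0.003,0.006,0.033,10.2,0,0],[-0.003,0.012,0.031,10.2,0,0],[-0.003,0.017,0.029,10.2,0,0],[-0.003,0.022,0.025,10.2,0,0],[-0.003,0.026,0.021,10.2,0,0]],
  ],
)

```text
time_s: 1.15
ee_pos: [0.3766, 0.3615, 0.2294]
eef_rot: [-0.818, 1.57, -2.552]
force: [-0.8, -0.3, 0.8]
grip_width: 0.0943
```

step_arm(
  motion=[
    [[-0.003,0.029,0.016,10.2,0,0],[-0.003,0.032,0.011,10.2,0,0],[-0.003,0.033,0.005,10.2,0,0],[-0.003,0.033,-0.001,10.2,0,0],[-0.003,0.033,-0.007,10.2,0,0],[-0.003,0.031,-0.013,10.2,0,0],[-0.003,0.028,-0.018,10.2,0,0],[-0.003,0.025,-0.023,10,0,0],[0,0,0,0,0,0]],
  ],
)

```text
time_s: 2.28
ee_pos: [0.5886, 0.1967, 0.2527]
eef_rot: [0.455, 1.57, -2.697]
force: [0.1, -0.0, 0.0]
grip_width: 0.0937
```

```bash
python3 - <<'E'
from h import *
o=get_obs(); print(o); T=toolT(o); np.save('pics/Tw1.npy',T); shot('wrist','wrist1.png')
E
```

```text
{'time_s': 2.275, 'qpos': array([ 2.63596081e-01,  4.33293624e-01,  1.23176939e+00, -1.59523952e-04,
        1.47739977e+00,  1.84496129e+00]), 'joint_vel': array([ 0.04031359, -0.02758082,  0.0394332 ,  0.00766507, -0.00551363,
       -0.06579393]), 'tau': array([-2.18413040e+00, -6.16832972e+01, -3.85963225e+01, -1.53301461e-01,
        2.64089025e-02,  1.23201124e+00]), 'ee_pos': array([0.58860926, 0.1967163 , 0.25272355]), 'eef_rot': array([ 0.45469635,  1.56991182, -2.69745024]), 'force': array([ 0.114929  , -0.02042195,  0.00547362]), 'moment': array([-0.0015315 ,  0.17979778, -0.02962102]), 'grip_width': 0.09372619925843118}
```

View pics/wrist1.png

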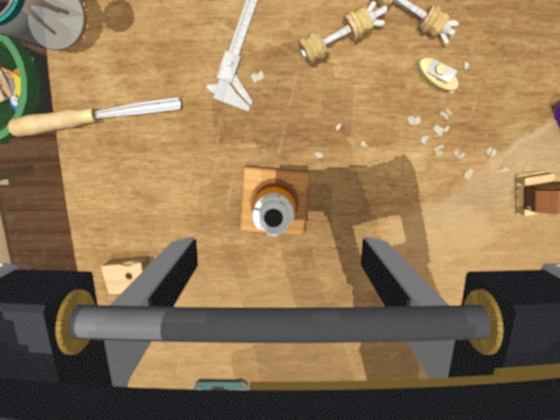

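```bash
python3 - <<'E'
from h import *
crop('wrist1.png',215,150,340,250,6,'c3.png')
E
```

```text
(no output)
```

View pics/c3.png

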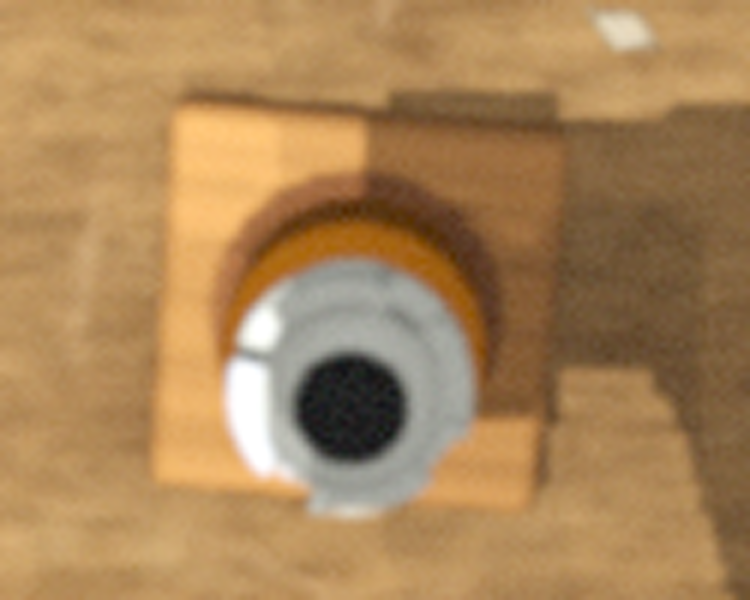

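```bash
python3 - <<'E'
from h import *
c=load('wrist1.png');T=np.load('pics/Tw1.npy')
P=onplane(c,[[244.7,166.7],[308.8,171.3],[304.2,234.2],[240.8,230.5]],.022,T)
print(P,P.mean(0)); 
for i in range(4):
    d=P[(i+1)%4]-P[i]; print(np.linalg.norm(d),np.degrees(np.arctan2(d[1],d[0])))
print('neck',onplane(c,[[273.5,217.8]],.097,T))
print('rest approx',onplane(c,[[540,195]],.02,T))
T=np.load('pics/Tw1.npy'); plan([.60,-.16,.22],down(-90),9)
# scene/side checks
s=load('scene0.png');d=load('side0.png')
print(tri([unproj(s,[225.4,180]),unproj(d,[288.4,246.5])]))
E
```

```text
[[0.61340593 0.23940713 0.022     ]
 [0.6068298  0.16060474 0.022     ]
 [0.52573045 0.16577518 0.022     ]
 [0.53162158 0.24730785 0.022     ]] [0.56939694 0.20327372 0.022     ]
0.07907629976294608 -94.77032670187243
0.08126400860307124 176.35208230197233
0.08174522819927843 85.86728021032167
0.08216507998298396 -5.517900341791488
neck [[0.56805877 0.20347281 0.097     ]]
rest approx [[ 0.57429202 -0.14913136  0.02      ]]
total rot deg [-0.39  0.06 -0.01]
[[[0.0036, 0.0397, -0.0016, -0.04, 0.01, -0.0],
[0.0036, 0.0397, -0.0016, -0.04, 0.01, -0.0],
[0.0036, 0.0397, -0.0016, -0.04, 0.01, -0.0],
[0.0036, 0.0397, -0.0015, -0.04, 0.01, -0.0],
[0.0036, 0.0397, -0.0015, -0.04, 0.01, -0.0],
[0.0036, 0.0397, -0.0015, -0.04, 0.01, -0.0],
[0.0036, 0.0397, -0.0015, -0.04, 0.01, -0.0],
[0.0036, 0.0397, -0.0014, -0.04, 0.01, -0.0],
[0.0036, 0.0397, -0.0014, -0.04, 0.01, -0.0]]]
[0.56560013 0.20059785 0.0953078 ]
```

step_arm(
  motion=[
    [[0.004,0.04,-0.002,0,0,0],[0.004,0.04,-0.002,0,0,0],[0.004,0.04,-0.002,0,0,0],[0.004,0.04,-0.001,0,0,0],[0.004,0.04,-0.001,0,0,0],[0.004,0.04,-0.001,0,0,0],[0.004,0.04,-0.001,0,0,0],[0.004,0.04,-0.001,0,0,0],[0.004,0.036,-0.001,0,0,0],[0,0,0,0,0,0]],
  ],
)

```text
time_s: 3.58
ee_pos: [0.5965, -0.1588, 0.2168]
eef_rot: [-0.306, 1.57, 2.829]
force: [-0.5, -0.2, 0.6]
grip_width: 0.0939
```

```bash
python3 - <<'E'
from h import *
o=get_obs(); print(o['time_s'],o['qpos'],o['ee_pos'],o['eef_rot']); T=toolT(o); np.save('pics/Tw2.npy',T); shot('wrist','wrist2.png')
u=proj(load('wrist2.png'),[[.574,-.149,.02]],T)[0].astype(int); print(u)
x,y=u; crop('wrist2.png',max(x-65,0),max(y-50,0),x+65,y+50,6,'c4.png'); print(max(x-65,0),max(y-50,0))
E
```

```text
3.575 [-3.19551681e-01  4.44829333e-01  1.29739653e+00 -7.56052432e-06
  1.40040904e+00  1.25813111e+00] [ 0.59651796 -0.15883348  0.21684375] [-0.3055176   1.56975405  2.82918988]
[271 210]
206 160
```

View pics/wrist2.png

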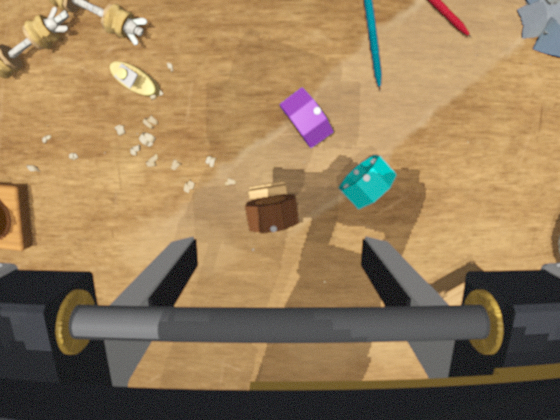

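View pics/c4.png

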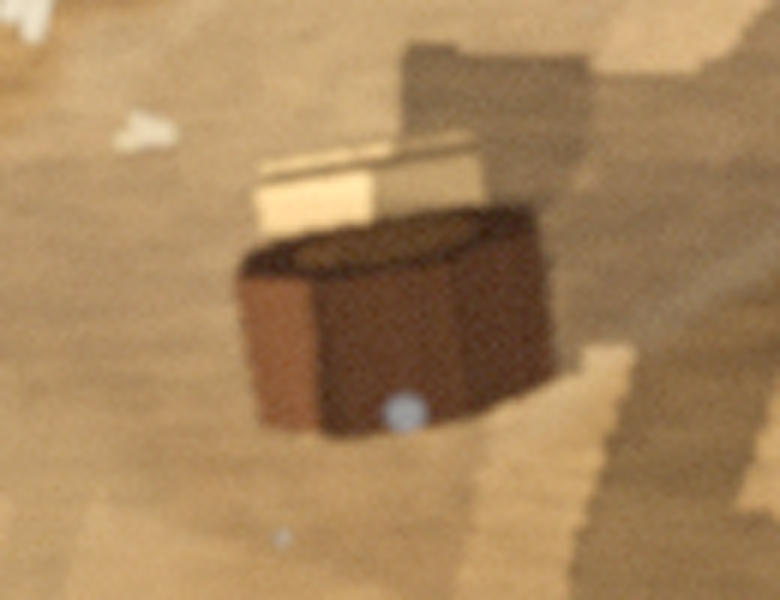

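```bash
python3 - <<'E'
from h import *
c=load('wrist2.png');T=np.load('pics/Tw2.npy')
f=lambda x,y:[206+x/6,160+y/6]
P=onplane(c,[f(255,168),f(475,135)],.022,T); d=P[1]-P[0]
print('rest edge',P,np.linalg.norm(d),np.degrees(np.arctan2(d[0],-d[1])),P.mean(0))
S=onplane(c,[f(404,412)],.0622,T); print('screw',S)
# top flat edges at z .062 : front(mouth) left corner (325,437), right (462,425)
Q=onplane(c,[f(325,437),f(318,285),f(455,268)],.062,T); print(Q)
d=Q[1]-Q[2]; print(np.degrees(np.arctan2(-d[0],d[1])),np.linalg.norm(d))
# side widest corners z=.034+.0116
print(onplane(c,[f(240,270),f(262,432)],.0456,T),onplane(c,[f(537,210),f(553,370)],.0456,T))
# turquoise
print('tq',onplane(c,[[340,180],[353,165],[343,195]],.03,T))
E
```

```text
rest edge [[ 0.60073958 -0.1232324   0.022     ]
 [ 0.60671848 -0.16494755  0.022     ]] 0.04214144838668504 8.156478273774926 [ 0.60372903 -0.14408998  0.022     ]
screw [[ 0.56445454 -0.15175534  0.0622    ]]
[[ 0.55993091 -0.13788403  0.062     ]
 [ 0.58722846 -0.13726455  0.062     ]
 [ 0.59003922 -0.1607824   0.062     ]]
6.8154480090928695 0.02368522851864654
[[ 0.58626885 -0.12223915  0.0456    ]
 [ 0.55579223 -0.12532023  0.0456    ]] [[ 0.59683564 -0.17556696  0.0456    ]
 [ 0.5672004  -0.17859355  0.0456    ]]
tq [[ 0.61039286 -0.2256395   0.03      ]
 [ 0.62695972 -0.23947355  0.03      ]
 [ 0.59343145 -0.22958836  0.03      ]]
```

```bash
cat > fit.py <<'E'
from h import *
D=[([1.20041019,.300489394,1.52158521,0,1.32071793],[0.16443385,0.52456092,0.20487455]),
([2.63596081e-01,4.33293624e-01,1.23176939,0,1.4774],[0.58860926,0.1967163,0.25272355]),
([-.319551681,.444829333,1.29739653,0,1.4004],[.59651796,-.15883348,.21684375])]
A=[];b=[]
for q,p in D:
    e=np.array([np.cos(q[0]),np.sin(q[0])]); r=e@p[:2]; l=-e[1]*p[0]+e[0]*p[1]; 
    t2=q[1];t3=q[1]+q[2];print(r,l,p[2],t2,t3,t3+q[4])
    # params a2, L3c, L3s, hz   (r0=0)
    A.append([np.sin(t2),np.sin(t3),np.cos(t3),0]);b.append(r)
    A.append([np.cos(t2),np.cos(t3),-np.sin(t3),1]);b.append(p[2])
A=np.array(A);b=np.array(b)
x=np.linalg.lstsq(A,b,rcond=None); print(x)
x=np.linalg.lstsq(A[:,[0,1,3]],b,rcond=None); print(x)
E
python3 fit.py
```

```text
0.5485102180846302 0.03659495147995634 0.20487455 0.300489394 1.822074604 3.142792534
0.6195334924155168 0.03655701600063227 0.25272355 0.433293624 1.665063014 3.142463014
0.6162161461646661 0.03659798051038843 0.21684375 0.444829333 1.742225863 3.142625863
(array([ 0.42393884,  0.44745503,  0.04169676, -0.04841845]), array([3.23715122e-10]), np.int32(4), array([2.95774018, 1.79641388, 0.15181929, 0.04026289]))
(array([ 0.44760392,  0.43108632, -0.11402928]), array([1.30064688e-05]), np.int32(3), array([2.40189154, 1.7953646 , 0.08708037]))
```

```bash
cat >> h.py <<'E'
C0=np.array([.576,-.150,.034]); YAW=9.
def Rt(al,yaw=YAW):  # tool leaning: y = -rest y, tilt about tool y by deg
    return down(-90+yaw)@R.from_euler('y',al,degrees=True).as_matrix()
E
python3 - <<'E'
from h import *
A=Rt(-30); print(A)
p=C0+.010*A[:,0]-.10*A[:,0]; print(p)
plan(p,A,5)
E
```

```text
[[-0.49384417  0.15643447 -0.85536319]
 [-0.07821723 -0.98768834 -0.13547622]
 [-0.8660254   0.          0.5       ]]
[ 0.62044598 -0.14296045  0.11194229]
total rot deg [ -9.13 -29.9    2.47]
[[[0.021, -0.0029, -0.0047, -1.83, -5.98, 0.49],
[0.0204, -0.0029, -0.007, -1.83, -5.98, 0.49],
[0.0195, -0.0028, -0.0092, -1.83, -5.98, 0.49],
[0.0184, -0.0027, -0.0112, -1.83, -5.98, 0.49],
[0.0171, -0.0025, -0.0132, -1.83, -5.98, 0.49]]]
```

step_arm(
  motion=[
    [[0.021,-0.003,-0.005,-1.8,-6,0.5],[0.02,-0.003,-0.007,-1.8,-6,0.5],[0.02,-0.003,-0.009,-1.8,-6,0.5],[0.018,-0.003,-0.011,-1.8,-6,0.5],[0.017,-0.002,-0.013,-1.8,-6,0.5],[0,0,0,0,0,0]],
  ],
  fingers=0.074,
)

```text
time_s: 4.38
ee_pos: [0.6203, -0.1408, 0.1094]
eef_rot: [-0.002, 1.041, -2.986]
force: [-1.2, 0.3, -0.6]
grip_width: 0.0737
```

```bash
python3 - <<'E'
from h import *
o=get_obs(); print(o['time_s'],o['qpos'],o['ee_pos'],o['eef_rot'],o['grip_width'])
T=toolT(o); print(T); np.save('pics/Tw3.npy',T)
q=o['qpos'];t2=q[1];t3=q[1]+q[2]
a2,lc,ls,k=0.42393884,0.44745503,0.04169676,-0.04841845
r=a2*np.sin(t2)+lc*np.sin(t3)+ls*np.cos(t3); z=a2*np.cos(t2)+lc*np.cos(t3)-ls*np.sin(t3)
e=np.array([np.cos(q[0]),np.sin(q[0])]);w=r*e+.03658*np.array([-e[1],e[0]])
# wrist = tcp - L6 x ; xy
print('L6',(T[:2,3]-w)/T[:2,0])
L6=((T[:2,3]-w)@T[:2,0])/(T[:2,0]@T[:2,0]); print(L6, 'h',k+L6, T[2,3]-T[2,0]*L6-z)
shot('wrist','wrist3.png')
E
```

```text
4.375 [-0.20475815  0.91469559  0.87510046 -0.1867501   1.84884926  1.20220628] [ 0.62031824 -0.14078849  0.10936234] [-2.10858440e-03  1.04052871e+00 -2.98557397e+00] 0.0737490796838205
[[-0.49962109  0.15718307 -0.85186399  0.62031824]
 [-0.07858893 -0.98756891 -0.13613021 -0.14078849]
 [-0.86267175 -0.00106645  0.5057631   0.10936234]
 [ 0.          0.          0.          1.        ]]
L6 [0.26979608 0.27148265]
0.26983680129371823 h 0.22141835129371823 0.2214386921375961
```

View pics/wrist3.png

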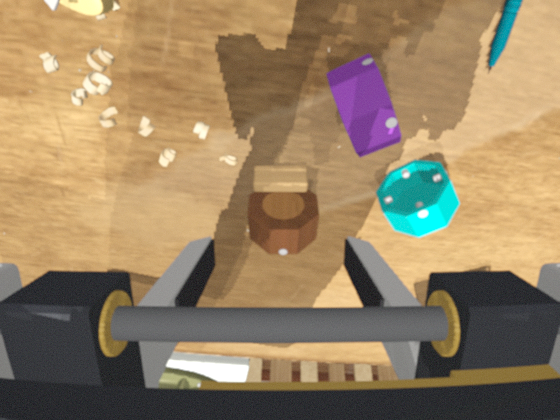

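```bash
python3 - <<'E'
from h import *
crop('wrist3.png',225,150,345,260,6,'c5.png')
E
```

```text
(no output)
```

View pics/c5.png

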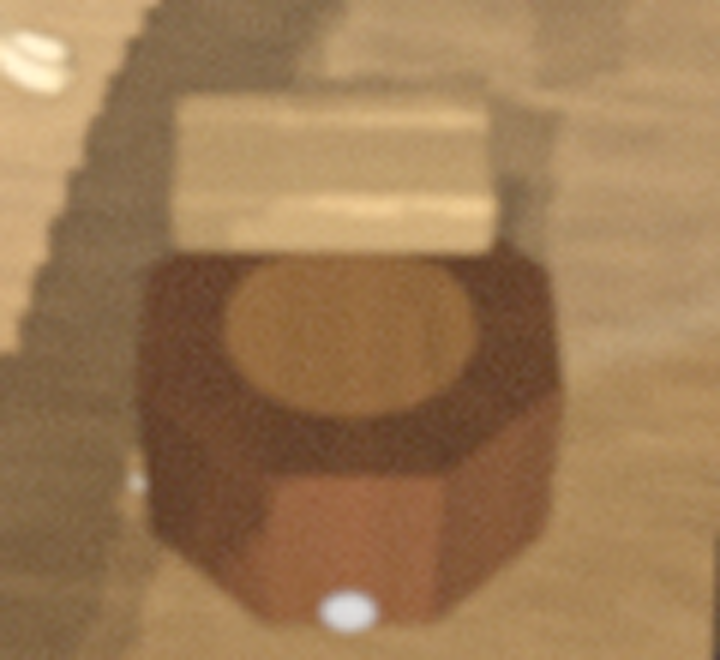

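```bash
python3 - <<'E'
from h import *
c=load('wrist3.png');T=np.load('pics/Tw3.npy')
f=lambda x,y:[225+x/6,150+y/6]
n=np.array([np.cos(np.radians(9)),np.sin(np.radians(9))])
S=onplane(c,[f(348,610)],.0625,T)[0]; print('cap from screw',S[:2]+.011*n)
Q=onplane(c,[f(272,473),f(450,472)],.062,T); print(np.linalg.norm(Q[0]-Q[1]),np.degrees(np.arctan2(*(Q[1]-Q[0])[:2]*[1,-1])),Q.mean(0)[:2]-.0145*n)
D=onplane(c,[f(352,335)],.034,T)[0]; print('disc',D[:2]-.0145*n)
P=onplane(c,[f(172,97),f(490,97)],.022,T); print('rest',P.mean(0)[:2]-.028*n, np.degrees(np.arctan2(*(P[1]-P[0])[:2]*[1,-1])))
E
```

```text
cap from screw [ 0.57531956 -0.15036946]
0.021916723958013466 9.55828647151049 [ 0.57618757 -0.15163157]
disc [ 0.57300944 -0.15128313]
rest [ 0.58943113 -0.14576435] 9.071507385777663
```

```bash
python3 - <<'E'
from h import *
C=np.array([.575,-.151,.034]);A=Rt(-30)
plan(C+.010*A[:,0],A,5)
E
```

```text
total rot deg [-0.05  0.1  -0.01]
[[[0.0202, 0.0004, 0.0003, -0.01, 0.02, -0.0],
[0.0202, 0.0004, 0.0003, -0.01, 0.02, -0.0],
[0.0202, 0.0004, 0.0003, -0.01, 0.02, -0.0],
[0.0202, 0.0004, 0.0003, -0.01, 0.02, -0.0],
[0.0201, 0.0004, 0.0003, -0.01, 0.02, -0.0]]]
```

step_arm(
  motion=[
    [[0.02,0,0,0,0,0],[0.02,0.001,0.001,0,0,0],[0.02,0,0,0,0,0],[0.02,0.001,0,0,0,0],[0.02,0,0,0,0,0],[0,0,0,0,0,0]],
  ],
)

```text
time_s: 5.18
ee_pos: [0.5704, -0.1531, 0.0283]
eef_rot: [0.004, 1.048, -2.985]
force: [-0.7, 0.3, 0.7]
grip_width: 0.0739
```

```bash
python3 - <<'E'
from h import *
o=get_obs(); print(o['time_s'],o['ee_pos'],o['force'],toolT(o)[:3,:3].T@(np.array([.575,-.151,.034])-o['ee_pos']))
shot('wrist','wrist4.png');shot('scene','scene4.png');crop('scene4.png',240,180,360,280,6,'c6.png')
E
```

```text
5.175 [ 0.5703803  -0.15311833  0.0283391 ] [-0.68542054  0.29219892  0.6652082 ] [-0.0073478  -0.00137633 -0.0014108 ]
```

View pics/wrist4.png

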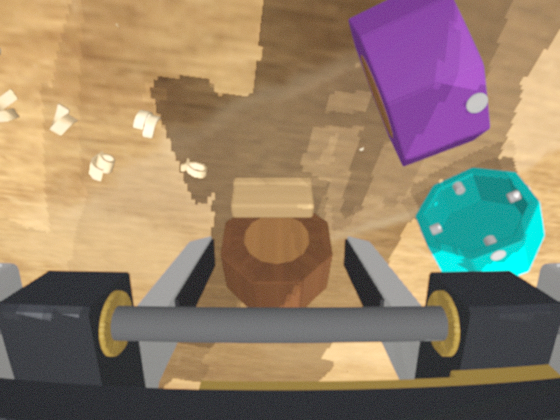

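View pics/c6.png

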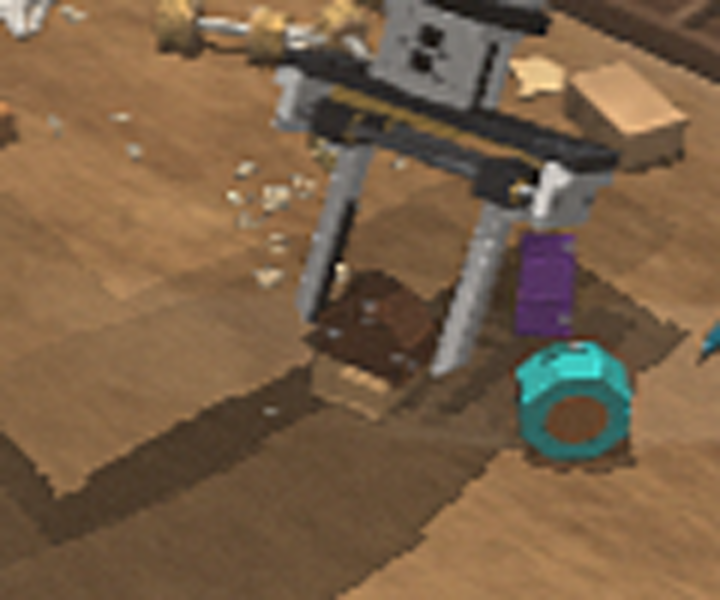

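step_arm(
  motion=[
    [[0.003,-0.001,-0.001,0,0,0],[0,0,0,0,0,0],[0,0,0,0,0,0],[0,0,0,0,0,0],[0,0,0,0,0,0],[0,0,0,0,0,0]],
  ],
  fingers=0.045,
  squeeze=20,
)

```text
time_s: 6.02
ee_pos: [0.57, -0.1522, 0.024]
eef_rot: [0.003, 1.046, -2.985]
force: [1.5, 3.4, 4.0]
grip_width: 0.0558
```

```bash
cat > ik.py <<'E'
from h import *
a2,lc,ls,h,L6,dl=0.42393884,0.44745503,0.04169676,0.22142,0.26984,.03658
def ik(p,A):
    w=np.array(p)-L6*A[:,0]; rho=np.hypot(w[0],w[1]); r=np.sqrt(rho**2-dl**2); q1=np.arctan2(w[1],w[0])-np.arctan2(dl,r)
    L=np.hypot(lc,ls); ph=np.arctan2(ls,lc); z=w[2]-h; D=np.hypot(r,z)
    c=(D*D-a2*a2-L*L)/(2*a2*L); 
    if abs(c)>1: return None
    b=np.arccos(c); q3=b-ph   # angle between links
    th=np.arctan2(r,z); t2=th-np.arctan2(L*np.sin(b),a2+L*np.cos(b))
    t3=t2+q3
    # forearm frame: f dir
    e=np.array([np.cos(q1),np.sin(q1),0]); 
    f=np.sin(t3)*e+np.cos(t3)*np.array([0,0,1]); g=np.cos(t3)*e-np.sin(t3)*np.array([0,0,1]); s=np.cross(f,g)
    x=A[:,0]; q5=np.arccos(x@f); q4=np.arctan2(x@s,x@g)
    return np.array([q1,t2,q3,q4,q5])
if __name__=='__main__':
    o=get_obs(); T=toolT(o); print(o['qpos'],ik(T[:3,3],T[:3,:3]))
    print(o['ee_pos'],o['force'],o['grip_width'])
    for px,py in [(.45,0),(.5,0),(.55,0),(.6,0),(.5,-.05),(.55,-.05),(.6,-.05),(.65,-.02)]:
      for tilt in (60,50):
        yaw=np.degrees(np.arctan2(py,px)); A=Rt(tilt,yaw-5); print(px,py,tilt,ik([px,py,.01],A).round(2), ik([px,py,.1],A).round(2))
E
python3 ik.py
```

```text
[-0.23534271  0.88848709  1.1294954  -0.19252922  1.61373493  1.22165904] [-0.23552738  0.88900344  1.12865373 -0.19261878  1.61402237]
[ 0.57001444 -0.15224671  0.0240346 ] [1.45372505 3.36415864 4.04874637] 0.05584900596438549
0.45 0 60 [-0.07  0.5   2.52 -3.13  0.93] [-0.07  0.07  2.55 -3.12  0.53]
0.45 0 50 [-0.08  0.34  2.48 -3.13  0.55] [-0.08 -0.02  2.48 -3.1   0.18]
0.5 0 60 [-0.06  0.51  2.41 -3.11  0.83] [-0.06  0.17  2.43 -3.09  0.5 ]
0.5 0 50 [-0.06  0.39  2.36 -3.1   0.48] [-0.06  0.09  2.36 -3.04  0.18]
0.55 0 60 [-0.05  0.54  2.29 -3.1   0.74] [-0.05  0.25  2.31 -3.07  0.47]
0.55 0 50 [-0.05  0.45  2.24 -3.08  0.42] [-0.05  0.19  2.23 -2.98  0.16]
0.6 0 60 [-0.04  0.59  2.17 -3.08  0.66] [-0.04  0.33  2.19 -3.05  0.42]
0.6 0 50 [-0.05  0.51  2.11 -3.05  0.35] [-0.05  0.28  2.11 -2.89  0.12]
0.5 -0.05 60 [-0.16  0.51  2.4  -3.11  0.82] [-0.16  0.17  2.43 -3.09  0.5 ]
0.5 -0.05 50 [-0.16  0.39  2.36 -3.1   0.48] [-0.16  0.09  2.35 -3.03  0.18]
0.55 -0.05 60 [-0.14  0.55  2.28 -3.09  0.74] [-0.14  0.25  2.3  -3.07  0.47]
0.55 -0.05 50 [-0.14  0.45  2.23 -3.08  0.41] [-0.14  0.19  2.23 -2.97  0.16]
0.6 -0.05 60 [-0.13  0.59  2.16 -3.08  0.65] [-0.13  0.33  2.18 -3.05  0.42]
0.6 -0.05 50 [-0.13  0.51  2.11 -3.05  0.35] [-0.13  0.28  2.1  -2.89  0.12]
0.65 -0.02 60 [-0.07  0.63  2.04 -3.06  0.58] [-0.07  0.41  2.06 -3.03  0.37]
0.65 -0.02 50 [-0.07  0.57  1.98 -3.02  0.28] [-0.07  0.37  1.98 -2.72  0.09]
```

```bash
cat >> ik.py <<'E'
def ik6(p,A):
    q=ik(p,A)
    if q is None: return None
    q1,t2,q3,q4,q5=q; t3=t2+q3
    e=np.array([np.cos(q1),np.sin(q1),0]);Z=np.array([0,0,1])
    f=np.sin(t3)*e+np.cos(t3)*Z; g=np.cos(t3)*e-np.sin(t3)*Z; s=np.cross(f,g)
    gg=g*np.cos(q4)+s*np.sin(q4); y0=f*np.sin(q5)-gg*np.cos(q5); x=A[:,0];y=A[:,1]
    q6=np.arctan2(np.cross(x,y0)@y,y0@y); return np.r_[q,q6]
E
python3 - <<'E'
from ik import *
o=get_obs(); T=toolT(o); print(o['qpos'],ik6(T[:3,3],T[:3,:3]))
for px,py in [(.45,0),(.5,0),(.5,.05),(.55,0.05)]:
  for psi in (30,60,80,100):
    A=Rt(60,psi); print(px,py,psi,ik6([px,py,.01],A).round(2), ik6([px,py,.1],A).round(2))
E
```

```text
[-0.23534271  0.88848709  1.1294954  -0.19252922  1.61373493  1.22165904] [-0.23552738  0.88900344  1.12865373 -0.19261878  1.61402237  1.22143312]
0.45 0 30 [-0.57  0.52  2.39  1.91  0.96 -1.32] [-0.57  0.18  2.42  1.67  0.89 -0.93]
0.45 0 60 [-0.64  0.61  2.11  1.24  1.14 -1.1 ] [-0.64  0.37  2.13  1.15  1.23 -0.88]
0.45 0 80 [-0.59  0.69  1.9   0.96  1.32 -1.06] [-0.59  0.49  1.92  0.93  1.43 -0.9 ]
0.45 0 100 [-0.51  0.78  1.7   0.74  1.51 -1.07] [-0.51  0.61  1.71  0.74  1.63 -0.96]
0.5 0 30 [-0.49  0.55  2.28  1.94  0.91 -1.23] [-0.49  0.25  2.31  1.72  0.84 -0.89]
0.5 0 60 [-0.57  0.65  2.    1.27  1.14 -1.02] [-0.57  0.43  2.02  1.19  1.2  -0.82]
0.5 0 80 [-0.54  0.74  1.78  0.98  1.34 -0.98] [-0.54  0.56  1.79  0.96  1.43 -0.84]
0.5 0 100 [-0.46  0.84  1.56  0.77  1.55 -1.  ] [-0.46  0.68  1.58  0.77  1.65 -0.9 ]
0.5 0.05 30 [-0.34  0.54  2.32  2.11  0.88 -1.29] [-0.34  0.23  2.34  1.87  0.76 -0.93]
0.5 0.05 60 [-0.47  0.63  2.05  1.37  1.08 -1.04] [-0.47  0.4   2.07  1.27  1.13 -0.82]
0.5 0.05 80 [-0.45  0.72  1.84  1.06  1.28 -0.98] [-0.45  0.53  1.85  1.02  1.37 -0.83]
0.5 0.05 100 [-0.39  0.82  1.62  0.83  1.49 -0.98] [-0.39  0.65  1.63  0.82  1.59 -0.87]
0.55 0.05 30 [-0.29  0.57  2.2   2.1   0.82 -1.21] [-0.29  0.31  2.22  1.87  0.72 -0.89]
0.55 0.05 60 [-0.42  0.68  1.93  1.37  1.07 -0.96] [-0.42  0.47  1.95  1.28  1.12 -0.75]
0.55 0.05 80 [-0.41  0.78  1.7   1.07  1.3  -0.9 ] [-0.41  0.6   1.72  1.03  1.37 -0.76]
0.55 0.05 100 [-0.36  0.89  1.47  0.84  1.53 -0.91] [-0.36  0.73  1.48  0.85  1.62 -0.81]
```

```bash
python3 - <<'E'
from ik import *
T=toolT(); T1=plan(T[:3,3]+[0,0,.1],T[:3,:3],5)
T2=plan([.5,0,.1],Rt(60,80),14,T=T1)
# check path
rv=R.from_matrix(T1[:3,:3].T@T2[:3,:3]).as_rotvec()
prev=None
for i in range(15):
    q=ik6(T1[:3,3]+(T2[:3,3]-T1[:3,3])*i/14,T1[:3,:3]@R.from_rotvec(rv*i/14).as_matrix())
    print(q.round(2), None if prev is None else np.abs(q-prev).max().round(2)); prev=q
E
```

```text
total rot deg [0. 0. 0.]
[[[-0.0173, 0.0, 0.01, 0.0, 0.0, 0.0],
[-0.0173, 0.0, 0.01, 0.0, 0.0, 0.0],
[-0.0173, 0.0, 0.01, 0.0, 0.0, 0.0],
[-0.0173, 0.0, 0.01, 0.0, 0.0, 0.0],
[-0.0173, 0.0, 0.01, 0.0, 0.0, 0.0]]]
total rot deg [-75.44  77.26 -20.26]
[[[0.0031, -0.0115, 0.002, -5.39, 5.52, -1.45],
[0.0033, -0.0116, 0.0012, -5.39, 5.52, -1.45],
[0.0035, -0.0116, 0.0004, -5.39, 5.52, -1.45],
[0.0037, -0.0115, -0.0003, -5.39, 5.52, -1.45],
[0.0041, -0.0113, -0.001, -5.39, 5.52, -1.45],
[0.0045, -0.0111, -0.0016, -5.39, 5.52, -1.45],
[0.005, -0.0108, -0.0022, -5.39, 5.52, -1.45],
[0.0055, -0.0104, -0.0027, -5.39, 5.52, -1.45],
[0.006, -0.01, -0.0031, -5.39, 5.52, -1.45],
[0.0066, -0.0095, -0.0034, -5.39, 5.52, -1.45],
[0.0072, -0.009, -0.0036, -5.39, 5.52, -1.45],
[0.0077, -0.0085, -0.0038, -5.39, 5.52, -1.45],
[0.0083, -0.0079, -0.0038, -5.39, 5.52, -1.45],
[0.0089, -0.0074, -0.0036, -5.39, 5.52, -1.45]]]
[-0.24  0.78  1.08 -0.2   1.77  1.19] None
[-0.25  0.71  1.17 -0.14  1.67  1.1 ] 0.1
[-0.26  0.64  1.26 -0.07  1.57  1.  ] 0.1
[-0.28  0.59  1.34  0.    1.49  0.89] 0.11
[-0.3   0.54  1.42  0.08  1.41  0.76] 0.13
[-0.32  0.5   1.49  0.17  1.34  0.62] 0.14
[-0.35  0.46  1.55  0.26  1.29  0.47] 0.15
[-0.38  0.44  1.61  0.36  1.25  0.31] 0.16
[-0.41  0.43  1.66  0.47  1.23  0.14] 0.17
[-0.44  0.42  1.7   0.57  1.23 -0.03] 0.17
[-0.47  0.43  1.73  0.67  1.24 -0.21] 0.17
[-0.49  0.45  1.76  0.76  1.27 -0.38] 0.17
[-0.51  0.48  1.78  0.84  1.32 -0.54] 0.16
[-0.53  0.52  1.79  0.9   1.37 -0.69] 0.15
[-0.54  0.56  1.79  0.96  1.43 -0.84] 0.15
```

Path is clear of joint limits. Lift first, check, then rotate.

step_arm(
  motion=[
    [[-0.009,0,0.005,0,0,0],[-0.017,0,0.01,0,0,0],[-0.017,0,0.01,0,0,0],[-0.017,0,0.01,0,0,0],[-0.017,0,0.01,0,0,0],[-0.009,0,0.005,0,0,0]],
  ],
  squeeze=25,
)

```text
time_s: 6.78
ee_pos: [0.5699, -0.1523, 0.125]
eef_rot: [0.004, 1.047, -2.984]
force: [-0.6, -0.6, -1.3]
grip_width: 0.0558
```

step_arm(
  motion=[
    [[0.003,-0.011,0.002,-5.4,5.5,-1.5],[0.003,-0.012,0.001,-5.4,5.5,-1.5],[0.004,-0.012,0,-5.4,5.5,-1.4],[0.004,-0.012,0,-5.4,5.5,-1.4],[0.004,-0.011,-0.001,-5.4,5.5,-1.4],[0.004,-0.011,-0.002,-5.4,5.5,-1.5],[0.005,-0.011,-0.002,-5.4,5.5,-1.5]],
  ],
)

```text
time_s: 7.65
ee_pos: [0.5345, -0.0752, 0.1118]
eef_rot: [-2.335, 1.199, 1.551]
force: [0.1, 0.8, -1.6]
grip_width: 0.0558
```

```bash
python3 - <<'E'
from ik import *
o=get_obs();print(o['grip_width'],o['qpos'])
T2=plan([.5,0,.09],Rt(60,80),7)
shot('side','side5.png'); crop('side5.png',200,80,360,230,5,'c7.png')
E
```

```text
0.0558075323156398 [-0.38018984  0.43787982  1.60893853  0.36580265  1.25215927  0.3031676 ]
total rot deg [-37.55  38.54  -9.94]
[[[0.0068, -0.0099, -0.0024, -5.36, 5.51, -1.42],
[0.0072, -0.0095, -0.0026, -5.36, 5.51, -1.42],
[0.0077, -0.0091, -0.0027, -5.36, 5.51, -1.42],
[0.0082, -0.0086, -0.0028, -5.36, 5.51, -1.42],
[0.0087, -0.0081, -0.0028, -5.36, 5.51, -1.42],
[0.0092, -0.0077, -0.0027, -5.36, 5.51, -1.42],
[0.0096, -0.0072, -0.0025, -5.36, 5.51, -1.42]]]
```

View pics/c7.png

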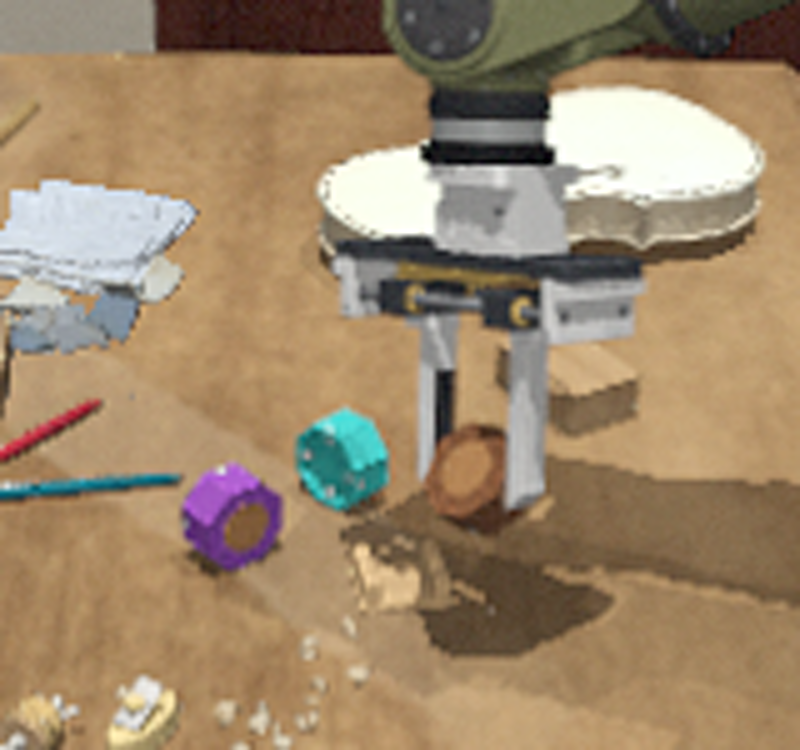

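Cap held firmly, its closed top (light disc) turning toward +y as planned.

step_arm(
  motion=[
    [[0.007,-0.01,-0.002,-5.4,5.5,-1.4],[0.007,-0.01,-0.003,-5.4,5.5,-1.4],[0.008,-0.009,-0.003,-5.4,5.5,-1.4],[0.008,-0.009,-0.003,-5.4,5.5,-1.4],[0.009,-0.008,-0.003,-5.4,5.5,-1.4],[0.009,-0.008,-0.003,-5.4,5.5,-1.4],[0.01,-0.007,-0.002,-5.2,5.5,-1.4],[0,0,0,0,0,0]],
  ],
)

```text
time_s: 8.7
ee_pos: [0.4994, 0.001, 0.0885]
eef_rot: [-3.134, 0.528, 1.398]
force: [0.1, -0.3, -1.5]
grip_width: 0.0554
```

```bash
python3 - <<'E'
from ik import *
o=get_obs();print(o['grip_width'],o['qpos']); T=toolT(o);np.save('pics/Tw6.npy',T); print(T)
c=shot('side','side6.png'); u=proj(c,[[.5,0,.09]])[0].astype(int);crop('side6.png',u[0]-70,u[1]-60,u[0]+70,u[1]+50,5,'c8.png'); print(u)
shot('wrist','wrist6.png')
E
```

```text
0.055416506439525004 [-0.53445786  0.57857766  1.79944546  0.95732163  1.41737414 -0.85003109]
[[ 0.14886022  0.98439145 -0.09388343  0.49941704]
 [ 0.85088259 -0.17588383 -0.49503909  0.00104098]
 [-0.50382483 -0.00619214 -0.86378365  0.088461  ]
 [ 0.          0.          0.          1.        ]]
[308 201]
```

View pics/c8.png

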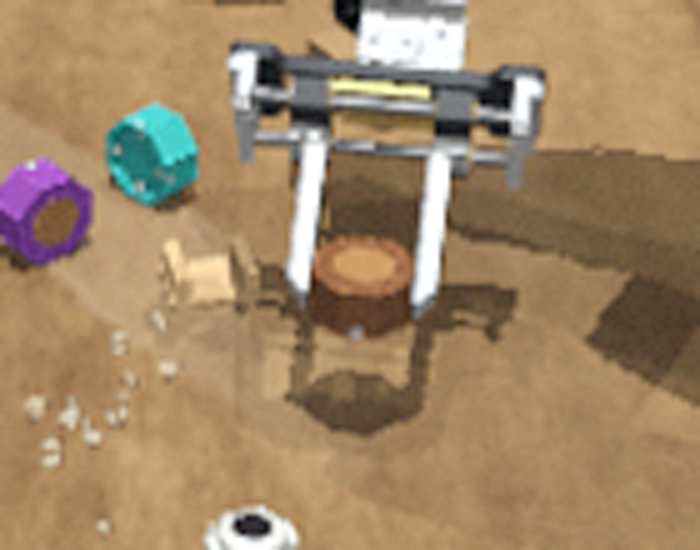

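View pics/wrist6.png

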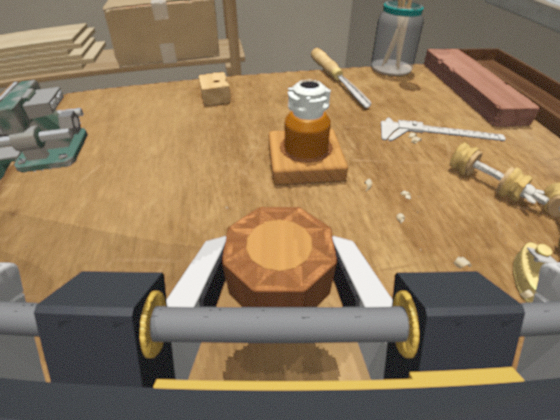

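step_arm(
  motion=[
    [[0.0085,0,0.0147,0,0,0],[0.0085,0,0.0147,0,0,0],[0.0085,0,0.0147,0,0,0],[0.0085,0,0.0147,0,0,0],[0.0025,0,0.0043,0,0,0],[0,0,0,0,0,0]],
  ],
)

```text
time_s: 9.55
ee_pos: [0.4997, 0.0008, 0.0164]
eef_rot: [-3.139, 0.527, 1.395]
force: [-0.0, 0.2, -1.3]
grip_width: 0.0557
```

step_arm(
  motion=[
    [[0.0005,0,0.0009,0,0,0],[0.0005,0,0.0009,0,0,0],[0.0005,0,0.0009,0,0,0],[0,0,0,0,0,0]],
  ],
)

```text
time_s: 10.05
ee_pos: [0.4998, 0.0007, 0.0136]
eef_rot: [-3.14, 0.528, 1.395]
force: [-0.3, -0.1, -0.8]
grip_width: 0.0558
```

step_arm(
  motion=[
    [[0.0005,0,0.0009,0,0,0],[0.0005,0,0.0009,0,0,0],[0.0005,0,0.0009,0,0,0],[0.0005,0,0.0009,0,0,0],[0,0,0,0,0,0]],
  ],
)

```text
time_s: 10.68
ee_pos: [0.4997, 0.0007, 0.0097]
eef_rot: [-3.14, 0.527, 1.395]
force: [-0.8, -0.2, 2.6]
grip_width: 0.0559
```

step_arm(
  motion=[
    [[0,0,0,0,0,0],[0,0,0,0,0,0],[0,0,0,0,0,0],[0,0,0,0,0,0]],
  ],
  fingers=0.072,
)

```text
time_s: 11.18
ee_pos: [0.4997, 0.0006, 0.0095]
eef_rot: [-3.14, 0.528, 1.395]
force: [0.9, -0.3, -1.1]
grip_width: 0.0722
```

```bash
python3 - <<'E'
from ik import *
o=get_obs();print(o['time_s'],o['grip_width'],o['force'],o['ee_pos']); T=toolT(o);np.save('pics/Tw7.npy',T)
shot('wrist','wrist7.png'); crop('wrist7.png',200,180,360,300,5,'c9.png')
E
```

```text
11.175 0.07216412615945053 [ 0.9113739  -0.3312943  -1.06733361] [0.49974783 0.00064204 0.0094538 ]
```

View pics/c9.png

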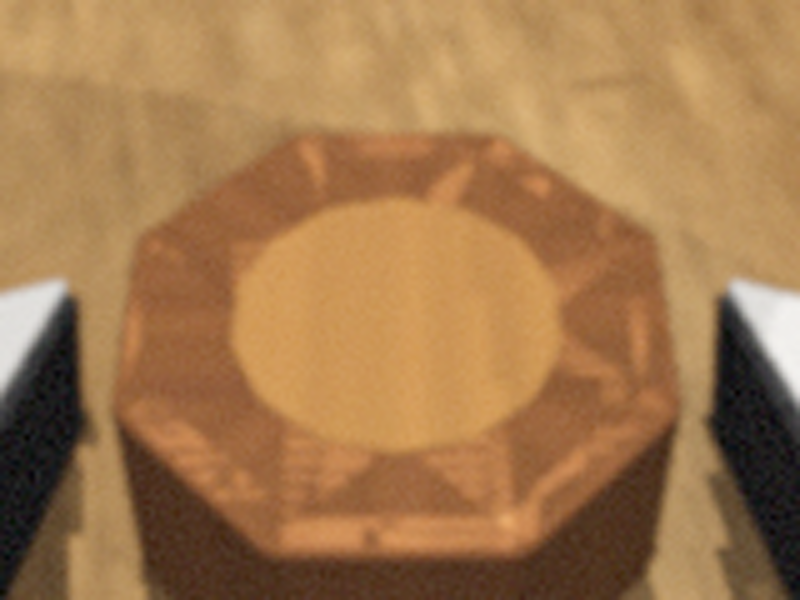

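step_arm(
  motion=[
    [[-0.01,0,0,0,0,0],[-0.02,0,0,0,0,0],[-0.03,0,0,0,0,0],[-0.03,0,0,0,0,0]],
  ],
)

```text
time_s: 11.72
ee_pos: [0.4858, -0.0779, 0.056]
eef_rot: [-3.14, 0.528, 1.394]
force: [1.3, -0.3, 0.1]
grip_width: 0.072
```

```bash
python3 - <<'E'
from ik import *
T1=toolT(); n=9
T2=plan([.498,-.009,.13],down(-55),n)
rv=R.from_matrix(T1[:3,:3].T@T2[:3,:3]).as_rotvec()
for i in range(n+1):
    p=T1[:3,3]+(T2[:3,3]-T1[:3,3])*i/n
    print(p.round(3),ik6(p,T1[:3,:3]@R.from_rotvec(rv*i/n).as_matrix()).round(2))
E
```

```text
total rot deg [ 40.59 -56.51  23.37]
[[[0.0026, -0.0, -0.011, 4.51, -6.28, 2.6],
[0.0013, -0.001, -0.0112, 4.51, -6.28, 2.6],
[0.0, -0.0019, -0.0112, 4.51, -6.28, 2.6],
[-0.0013, -0.0027, -0.0109, 4.51, -6.28, 2.6],
[-0.0026, -0.0035, -0.0104, 4.51, -6.28, 2.6],
[-0.0039, -0.0041, -0.0098, 4.51, -6.28, 2.6],
[-0.0051, -0.0047, -0.0089, 4.51, -6.28, 2.6],
[-0.0063, -0.0051, -0.0079, 4.51, -6.28, 2.6],
[-0.0073, -0.0054, -0.0068, 4.51, -6.28, 2.6]]]
[ 0.486 -0.078  0.056] [-0.67  0.68  1.72  0.87  1.48 -0.93]
[ 0.487 -0.07   0.064] [-0.64  0.59  1.78  0.85  1.37 -0.81]
[ 0.489 -0.063  0.072] [-0.6   0.5   1.82  0.81  1.27 -0.66]
[ 0.49  -0.055  0.081] [-0.55  0.42  1.86  0.75  1.18 -0.49]
[ 0.491 -0.047  0.089] [-0.48  0.35  1.88  0.67  1.1  -0.3 ]
[ 0.493 -0.04   0.097] [-0.41  0.3   1.88  0.56  1.04 -0.08]
[ 0.494 -0.032  0.105] [-0.33  0.26  1.87  0.42  1.01  0.17]
[ 0.495 -0.024  0.114] [-0.25  0.24  1.84  0.27  1.01  0.41]
[ 0.497 -0.017  0.122] [-0.17  0.25  1.8   0.13  1.05  0.65]
[ 0.498 -0.009  0.13 ] [-0.09  0.27  1.75  0.    1.12  0.87]
```

step_arm(
  motion=[
    [[0.003,0,-0.011,4.5,-6.3,2.6],[0.001,-0.001,-0.011,4.5,-6.3,2.6],[0,-0.002,-0.011,4.5,-6.3,2.6],[-0.001,-0.003,-0.011,4.5,-6.3,2.6],[-0.003,-0.003,-0.01,4.5,-6.3,2.6],[-0.004,-0.004,-0.01,4.5,-6.3,2.6],[-0.005,-0.005,-0.009,4.5,-6.3,2.6],[-0.006,-0.005,-0.008,4.5,-6.3,2.6],[-0.007,-0.005,-0.007,4.5,-6.2,2.6],[0,0,0,0,0,0]],
  ],
)

```text
time_s: 12.98
ee_pos: [0.4994, -0.007, 0.1292]
eef_rot: [1.683, 1.568, -0.845]
force: [-0.2, 0.2, -0.1]
grip_width: 0.0723
```

```bash
python3 - <<'E'
from ik import *
o=get_obs();print(o['time_s'],o['qpos'],o['force'],o['ee_pos']); T=toolT(o);np.save('pics/Tw8.npy',T);print(T)
c=shot('wrist','wrist8.png'); u=proj(c,[[.498,-.009,.029]],T)[0].astype(int);print(u)
crop('wrist8.png',u[0]-70,u[1]-60,u[0]+70,u[1]+60,5,'c10.png'); print(u-[70,60])
E
```

```text
12.975 [-0.08615584  0.2669308   1.7515669  -0.00235719  1.12085767  0.87188387] [-0.17835082  0.21986997 -0.08428769] [ 0.49944111 -0.00697688  0.12915383]
[[ 2.04741178e-03  5.75958016e-01 -8.17476710e-01  4.99441114e-01]
 [-2.30732528e-03 -8.17473527e-01 -5.75961552e-01 -6.97687750e-03]
 [-9.99995242e-01  3.06541514e-03 -3.44782443e-04  1.29153834e-01]
 [ 0.00000000e+00  0.00000000e+00  0.00000000e+00  1.00000000e+00]]
[279 214]
[209 154]
```

View pics/c10.png

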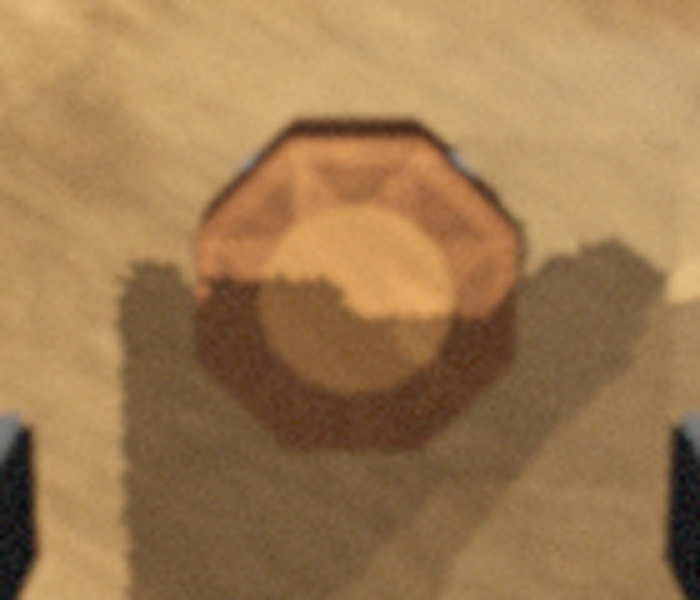

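```bash
python3 - <<'E'
from ik import *
c=load('wrist8.png');T=np.load('pics/Tw8.npy')
f=lambda x,y:[209+x/5,154+y/5]
P=onplane(c,[f(357,299),f(196,290),f(520,290),f(357,130),f(357,450)],.029,T);print(P)
print(P[1:3].mean(0),P[3:].mean(0))
plan([.5*(P[0][0]+P[1:5].mean(0)[0]),.5*(P[0][1]+P[1:5].mean(0)[1]),.004],down(-55.),8)
E
```

```text
[[ 0.49873026 -0.00905028  0.029     ]
 [ 0.48405661  0.01462949  0.029     ]
 [ 0.51623248 -0.03118458  0.029     ]
 [ 0.52278525  0.00790219  0.029     ]
 [ 0.47621009 -0.02492323  0.029     ]]
[ 0.50014455 -0.00827755  0.029     ] [ 0.49949767 -0.00851052  0.029     ]
total rot deg [ 0.23 -0.06 -0.07]
[[[0.0155, 0.0001, 0.0001, 0.03, -0.01, -0.01],
[0.0155, 0.0001, 0.0001, 0.03, -0.01, -0.01],
[0.0155, 0.0001, 0.0001, 0.03, -0.01, -0.01],
[0.0155, 0.0002, 0.0001, 0.03, -0.01, -0.01],
[0.0155, 0.0002, 0.0001, 0.03, -0.01, -0.01],
[0.0155, 0.0002, 0.0001, 0.03, -0.01, -0.01],
[0.0155, 0.0002, 0.0001, 0.03, -0.01, -0.01],
[0.0155, 0.0002, 0.0001, 0.03, -0.01, -0.01]]]
```

step_arm(
  motion=[
    [[0.02,0,0,0.2,0,0],[0.02,0.001,0.001,0,0,0],[0.02,0,0,0,0,0],[0.02,0,0,0,0,0],[0.02,0,0,0,0,0],[0.015,0,0,0,0,0],[0.007,0,0,0,0,0],[0,0,0,0,0,0]],
  ],
)

```text
time_s: 14.02
ee_pos: [0.4984, -0.0091, 0.0059]
eef_rot: [1.116, 1.57, -1.416]
force: [0.2, -0.7, -0.3]
grip_width: 0.0721
```

step_arm(
  motion=[
    [[0,0,0,0,0,0],[0,0,0,0,0,0],[0,0,0,0,0,0],[0,0,0,0,0,0],[0,0,0,0,0,0]],
  ],
  fingers=0.045,
  squeeze=20,
)

```text
time_s: 14.65
ee_pos: [0.4988, -0.0088, 0.0065]
eef_rot: [1.65, 1.569, -0.883]
force: [-1.6, -0.6, 6.0]
grip_width: 0.0559
```

```bash
python3 - <<'E'
from ik import *
o=get_obs();print(o['time_s'],o['force'],o['grip_width']); T1=toolT(o);print(T1)
T2=plan(T1[:3,3]+[0,0,.16],T1[:3,:3],5)
E
```

```text
14.65 [-1.60607024 -0.64124293  6.03728927] 0.055874128899140584
[[ 1.21546634e-03  5.72273656e-01 -8.20061818e-01  4.98794892e-01]
 [-1.47870527e-03 -8.20060498e-01 -5.72274927e-01 -8.81685003e-03]
 [-9.99998168e-01  1.90821064e-03 -1.50531866e-04  6.46791405e-03]
 [ 0.00000000e+00  0.00000000e+00  0.00000000e+00  1.00000000e+00]]
total rot deg [0. 0. 0.]
[[[-0.032, 0.0001, -0.0, 0.0, 0.0, 0.0],
[-0.032, 0.0001, -0.0, 0.0, 0.0, 0.0],
[-0.032, 0.0001, -0.0, 0.0, 0.0, 0.0],
[-0.032, 0.0001, -0.0, 0.0, 0.0, 0.0],
[-0.032, 0.0001, -0.0, 0.0, 0.0, 0.0]]]
```

step_arm(
  motion=[
    [[-0.01,0,0,0,0,0],[-0.03,0,0,0,0,0],[-0.035,0,0,0,0,0],[-0.04,0,0,0,0,0],[-0.04,0,0,0,0,0],[-0.03,0,0,0,0,0]],
  ],
)

```text
time_s: 15.4
ee_pos: [0.4984, -0.0085, 0.1932]
eef_rot: [1.851, 1.568, -0.681]
force: [-0.2, 0.1, -0.7]
grip_width: 0.0558
```

```bash
python3 - <<'E'
from ik import *
T1=toolT();print(get_obs()['force'])
T2=plan([.545,.163,.19],down(-29.5),6)
print(ik6(T2[:3,3],T2[:3,:3]))
E
```

```text
[-0.16836696  0.09730743 -0.742407  ]
total rot deg [-2.559e+01 -1.000e-02 -1.400e-01]
[[[0.0005, -0.019, -0.0227, -4.27, -0.0, -0.02],
[0.0005, -0.0173, -0.0241, -4.27, -0.0, -0.02],
[0.0005, -0.0154, -0.0253, -4.27, -0.0, -0.02],
[0.0005, -0.0135, -0.0264, -4.27, -0.0, -0.02],
[0.0005, -0.0115, -0.0273, -4.27, -0.0, -0.02],
[0.0005, -0.0094, -0.0281, -4.27, -0.0, -0.02]]]
[ 2.26265690e-01  3.55055774e-01  1.48464610e+00 -1.28982582e-18
  1.30189078e+00  7.41137819e-01]
```

step_arm(
  motion=[
    [[0,-0.019,-0.023,-4.3,0,0],[0,-0.017,-0.024,-4.3,0,0],[0,-0.015,-0.025,-4.3,0,0],[0,-0.014,-0.026,-4.3,0,0],[0,-0.012,-0.027,-4.3,0,0],[0,-0.009,-0.028,-4.3,0,-0.1],[0,0,0,0,0,0]],
  ],
)

```text
time_s: 16.27
ee_pos: [0.5441, 0.1636, 0.1908]
eef_rot: [-0.776, 1.569, -2.856]
force: [-0.1, 1.0, -1.1]
grip_width: 0.056
```

```bash
python3 - <<'E'
from ik import *
o=get_obs();print(o['time_s'],o['force'],o['ee_pos'],o['joint_vel']); T=toolT(o);np.save('pics/Tw9.npy',T);print(T)
c=shot('wrist','wrist9.png'); u=proj(c,[[.567,.202,.097]],T)[0].astype(int);print(u)
crop('wrist9.png',u[0]-70,u[1]-50,u[0]+70,u[1]+70,5,'c11.png'); print(u-[70,50])
E
```

```text
16.275 [-0.12831176  0.96390206 -1.12104004] [0.54409796 0.16360826 0.19083117] [-0.03794083 -0.02025462  0.03132386 -0.00874244 -0.00492997  0.01713353]
[[-1.44380815e-03  8.73275063e-01 -4.87225389e-01  5.44097955e-01]
 [-4.24045215e-04 -4.87226387e-01 -8.73275597e-01  1.63608256e-01]
 [-9.99998868e-01 -1.05423683e-03  1.07376954e-03  1.90831170e-01]
 [ 0.00000000e+00  0.00000000e+00  0.00000000e+00  1.00000000e+00]]
[280 160]
[210 110]
```

View pics/c11.png

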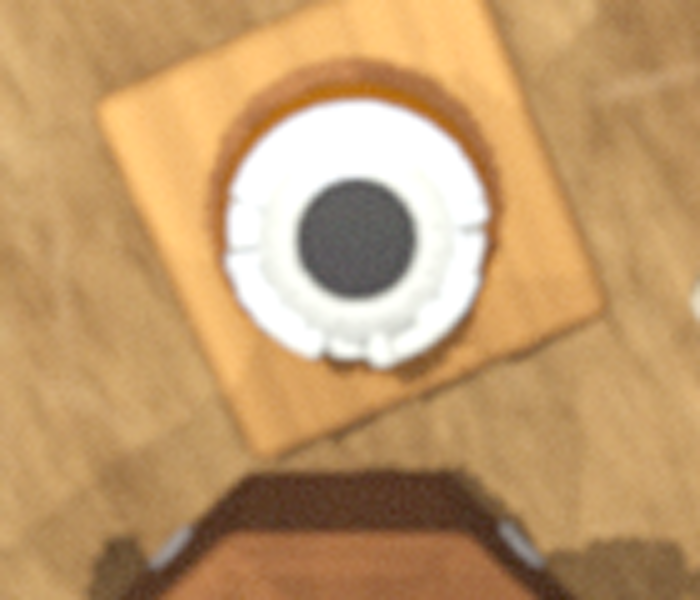

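View pics/wrist9.png

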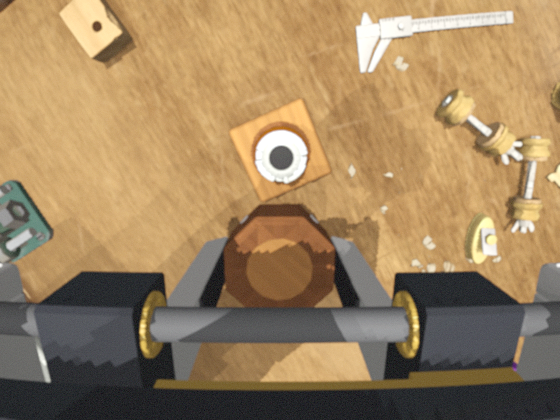

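```bash
python3 - <<'E'
from ik import *
c=load('wrist9.png');T=np.load('pics/Tw9.npy')
f=lambda x,y:[210+x/5,110+y/5]
N=onplane(c,[f(357,238)],.097,T)[0];print('neck',N)
P=onplane(c,[f(97,103),f(268,458),f(606,305)],.022,T)
for i in (0,1): d=P[i+1]-P[i];print(np.linalg.norm(d),np.degrees(np.arctan2(d[1],d[0])))
print('ctr',(P[0]+P[2])/2)
# outer ring extremes at z .089
Q=onplane(c,[f(226,238),f(489,238),f(357,98)],.089,T);print('ring',(Q[0]+Q[1])/2,np.linalg.norm(Q[0]-Q[1]))
# held cap in image: centre at tcp z+.0080+.0145, disc
print('cap top px predicted',proj(c,[T[:3,3]-T[:3,0]*(.008+.0145)],T))
im=c['pixels']; 
crop('wrist9.png',210,195,350,315,5,'c12.png')
E
```

```text
neck [0.56878313 0.20343147 0.097     ]
0.08172479170880415 -94.44741054527431
0.07830653163781141 -4.435410096618718
ctr [0.56911613 0.204119   0.022     ]
ring [0.5685918  0.20281834 0.089     ] 0.04404294842365234
cap top px predicted [[278.45032185 269.59019417]]
```

View pics/c12.png

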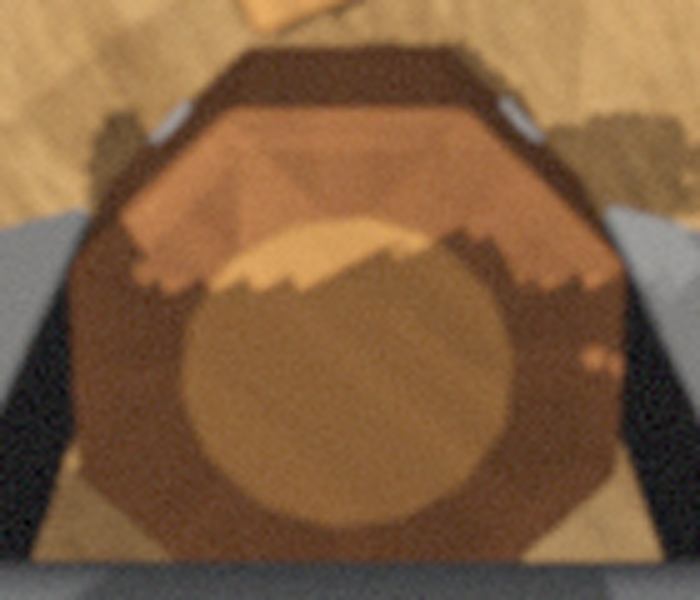

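```bash
python3 - <<'E'
from ik import *
T2=plan([.568,.2036,.190],down(-29.4),3)
E
```

```text
total rot deg [0.13 0.08 0.05]
[[[0.0003, 0.0003, -0.0158, 0.04, 0.03, 0.02],
[0.0003, 0.0003, -0.0158, 0.04, 0.03, 0.02],
[0.0003, 0.0003, -0.0158, 0.04, 0.03, 0.02]]]
```

step_arm(
  motion=[
    [[0,0.001,-0.016,0,0,0],[0,0,-0.016,0,0,0],[0,0,-0.015,0.1,0.1,0],[0.02,0,0,0,0,0],[0.025,0,0,0,0,0],[0.025,0,0,0,0,0],[0.01,0,0,0,0,0],[0,0,0,0,0,0]],
  ],
)

```text
time_s: 17.32
ee_pos: [0.5682, 0.2031, 0.1105]
eef_rot: [-1.818, 1.57, 2.381]
force: [0.4, -0.5, -0.3]
grip_width: 0.056
```

```bash
python3 - <<'E'
from ik import *
o=get_obs();print(o['time_s'],o['force'],o['ee_pos']); T2=plan([.568,.2036,.105],down(-29.4),1)
shot('side','side10.png');crop('side10.png',220,190,350,300,6,'c13.png');shot('scene','scene10.png');crop('scene10.png',165,130,295,230,6,'c14.png')
E
```

```text
17.325 [ 0.38605871 -0.50528347 -0.31267626] [0.56817078 0.20308811 0.11053402]
total rot deg [ 0.01 -0.02  0.07]
[[[0.0055, -0.0004, -0.0004, 0.01, -0.02, 0.07]]]
```

View pics/c13.png

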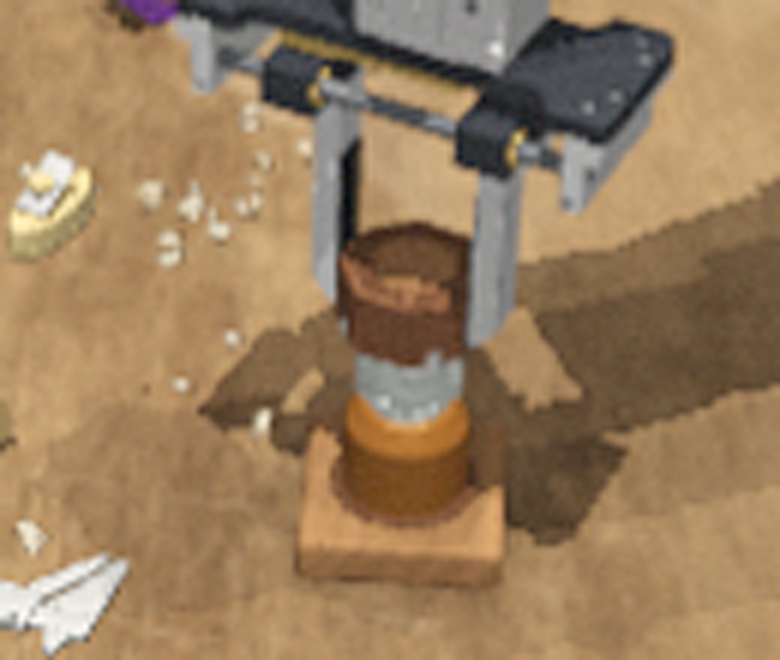

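View pics/c14.png

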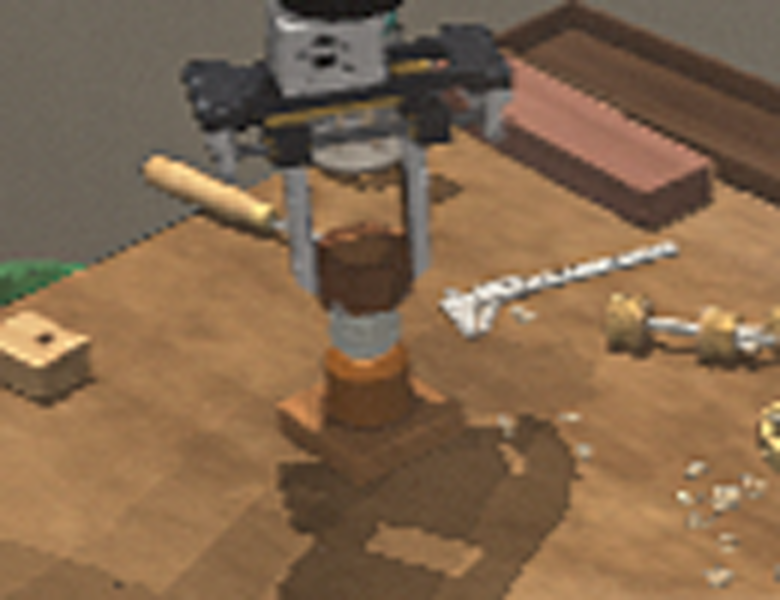

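step_arm(
  motion=[
    [[0.004,0,0,0,0,0],[0.004,0,0,0,0,0],[0.003,0,0,0,0,0],[0,0,0,0,0,0]],
  ],
)

```text
time_s: 17.92
ee_pos: [0.568, 0.2028, 0.0994]
eef_rot: [-1.979, 1.57, 2.22]
force: [0.3, -0.1, -1.0]
grip_width: 0.0561
```

step_arm(
  motion=[
    [[0.002,0,0,0,0,0],[0.001,0,0,0,0,0],[0.001,0,0,0,0,0],[0,0,0,0,0,0]],
  ],
)

```text
time_s: 18.42
ee_pos: [0.5681, 0.2028, 0.0957]
eef_rot: [-2.347, 1.57, 1.853]
force: [0.2, -0.0, -1.2]
grip_width: 0.0559
```

step_arm(
  motion=[
    [[0.0006,0,0,0,0,0],[0.0006,0,0,0,0,0],[0.0006,0,0,0,0,0],[0,0,0,0,0,0],[0,0,0,0,0,0]],
  ],
)

```text
time_s: 19.05
ee_pos: [0.5682, 0.2029, 0.0943]
eef_rot: [-2.783, 1.57, 1.416]
force: [-2.5, 0.0, 5.8]
grip_width: 0.0561
```

step_arm(
  motion=[
    [[0,0,0,0,0,0],[0,0,0,-5,0,0],[0,0,0,-7,0,0],[0,0,0,-7,0,0],[0,0,0,-7,0,0],[0,0,0,-6,0,0],[0,0,0,0,0,0]],
  ],
)

```text
time_s: 19.92
ee_pos: [0.568, 0.203, 0.0937]
eef_rot: [-2.85, 1.569, 1.907]
force: [-1.0, 1.4, 0.8]
grip_width: 0.0558
```

```bash
python3 - <<'E'
from ik import *
o=get_obs();T=toolT(o);print(o['time_s'],o['force'],o['moment'],o['ee_pos'],np.degrees(np.arctan2(T[1,1],T[0,1])),T[:3,0],o['qpos'])
E
```

```text
19.925 [-1.02430538  1.4016152   0.77210693] [0.26551481 0.21582004 0.09576039] [0.56803538 0.20301209 0.09372942] 2.5667018833810507 [-4.54350131e-04  1.30012688e-03 -9.99999052e-01] [0.28191662 0.52476664 1.47661862 0.00151329 1.14028255 0.23648788]
```

step_arm(
  motion=[
    [[0,0,0,-4,0,0],[0,0,0,-4,0,0],[0,0,0,0,0,0],[0.001,0,0,0,0,0],[0.001,0,0,0,0,0],[0.001,0,0,0,0,0],[0,0,0,0,0,0]],
  ],
)

```text
time_s: 20.8
ee_pos: [0.5681, 0.2029, 0.0908]
eef_rot: [-2.966, 1.57, 1.931]
force: [0.1, -0.1, 0.4]
grip_width: 0.0558
```

step_arm(
  motion=[
    [[0.0015,0,0,0,0,0],[0.0015,0,0,0,0,0],[0.001,0,0,0,0,0],[0.001,0,0,0,0,0],[0,0,0,0,0,0],[0,0,0,0,0,0]],
  ],
)

```text
time_s: 21.55
ee_pos: [0.5681, 0.2029, 0.0859]
eef_rot: [-3.126, 1.57, 1.771]
force: [0.4, -0.0, -0.3]
grip_width: 0.0561
```

```bash
python3 - <<'E'
from ik import *
o=get_obs();T=toolT(o);print(o['time_s'],o['force'],o['moment'],o['ee_pos'],np.degrees(np.arctan2(T[1,1],T[0,1])))
E
```

```text
21.55 [ 0.44358419 -0.03409543 -0.31610609] [-0.04861022  0.0402105   0.02315508] [0.56812893 0.20285342 0.08593928] 10.600456823385995
```

step_arm(
  motion=[
    [[0.0007,0,0,0,0,0],[0.0006,0,0,0,0,0],[0.0005,0,0,0,0,0],[0,0,0,0,0,0],[0,0,0,0,0,0]],
  ],
)

```text
time_s: 22.18
ee_pos: [0.5682, 0.2029, 0.0843]
eef_rot: [2.981, 1.57, 1.595]
force: [-1.2, -0.1, 4.1]
grip_width: 0.056
```

step_arm(
  motion=[
    [[-0.0002,0,0,5,0,0],[0,0,0,7,0,0],[0,0,0,5,0,0],[0.0005,0,0,5,0,0],[0.0005,0,0,5,0,0],[0.0005,0,0,5,0,0],[0,0,0,0,0,0]],
  ],
)

```text
time_s: 23.05
ee_pos: [0.5684, 0.203, 0.083]
eef_rot: [-3.086, 1.569, 1.254]
force: [0.6, 0.6, 2.6]
grip_width: 0.056
```

```bash
cat > st.py <<'E'
from ik import *
o=get_obs();T=toolT(o);a=np.degrees(np.arctan2(T[1,1],T[0,1]));print(o['time_s'],'F',o['force'].round(2),'M',o['moment'].round(2),o['ee_pos'].round(4),'y az',a.round(2),'jar pin',(a+45+4.44).round(2),o['grip_width'])
E
python3 st.py
```

```text
23.05 F [0.62 0.56 2.63] M [ 0.03  0.05 -0.02] [0.5684 0.203  0.083 ] y az -21.37 jar pin 28.07 0.05603098554810686
```

step_arm(
  motion=[
    [[0.0004,0,0,5,0,0],[0.0005,0,0,5,0,0],[0.0004,0,0,5,0,0],[0,0,0,4,0,0],[0,0,0,3,0,0],[0,0,0,2,0,0],[0,0,0,0,0,0]],
  ],
)

```text
time_s: 23.92
ee_pos: [0.5681, 0.2029, 0.0814]
eef_rot: [-2.138, 1.57, 1.783]
force: [0.1, 0.3, 0.4]
grip_width: 0.0558
```

```bash
python3 st.py
```

```text
23.925 F [0.07 0.31 0.39] M [0.07 0.05 0.05] [0.5681 0.2029 0.0814] y az -45.33 jar pin 4.11 0.05575844705943524
```

step_arm(
  motion=[
    [[0,0,0,1.5,0,0],[0,0,0,1.5,0,0],[0,0,0,1,0,0],[0,0,0,0,0,0]],
  ],
)

```text
time_s: 24.42
ee_pos: [0.5681, 0.2031, 0.0815]
eef_rot: [-2.081, 1.57, 1.77]
force: [0.6, 3.0, -0.5]
grip_width: 0.056
```

```bash
python3 st.py
```

```text
24.425 F [ 0.6   2.97 -0.47] M [ 0.47 -0.03  0.1 ] [0.5681 0.2031 0.0815] y az -49.4 jar pin 0.04 0.056010423178810415
```

step_arm(
  motion=[
    [[0,0,0,1.5,0,0],[0,0,0,1,0,0],[0,0,0,0,0,0]],
  ],
)

```text
time_s: 24.8
ee_pos: [0.5682, 0.2033, 0.0815]
eef_rot: [-2.385, 1.569, 1.421]
force: [2.8, 5.6, -1.1]
grip_width: 0.0557
```

```bash
python3 st.py
```

```text
24.8 F [ 2.8   5.62 -1.13] M [ 0.94 -0.28  0.37] [0.5682 0.2033 0.0815] y az -51.93 jar pin -2.49 0.05566980042629627
```

step_arm(
  motion=[
    [[0,0,0,-1.5,0,0],[0,0,0,0,0,0],[0,0,0,0,0,0],[0,0,0,0,0,0],[0,0,0,0,0,0]],
  ],
  fingers=0.075,
)

```text
time_s: 25.42
ee_pos: [0.5681, 0.2028, 0.0815]
eef_rot: [-2.086, 1.57, 1.746]
force: [-0.4, 0.2, -0.5]
grip_width: 0.0751
```

```bash
python3 st.py; python3 - <<'E'
from ik import *
T=toolT();np.save('pics/Tw11.npy',T)
shot('wrist','wrist11.png');crop('wrist11.png',200,190,360,320,5,'c15.png')
E
```

```text
25.425 F [-0.39  0.19 -0.51] M [-0.07  0.12  0.05] [0.5681 0.2028 0.0815] y az -50.41 jar pin -0.97 0.07505833504699036
```

View pics/c15.png

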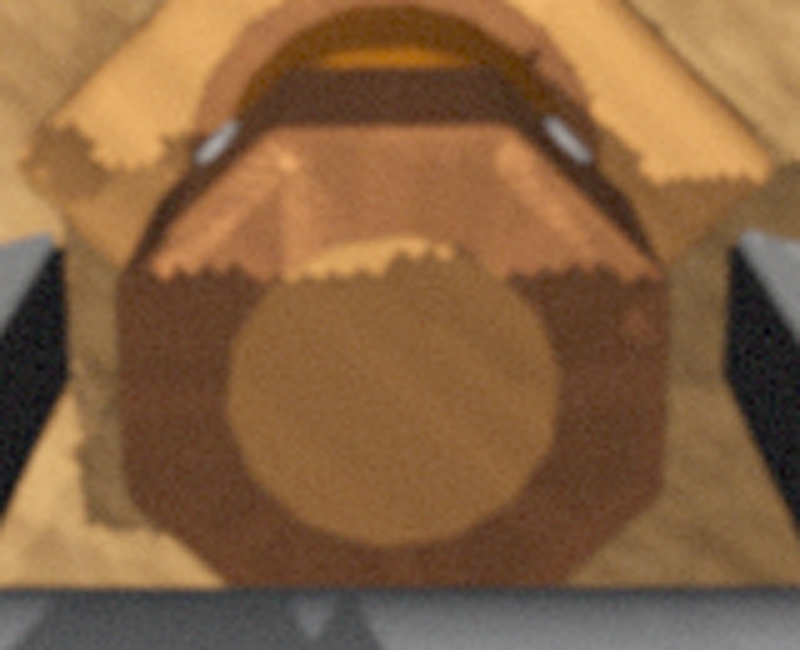

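step_arm(
  motion=[
    [[-0.01,0,0,0,0,0],[-0.03,0,0,0,0,0],[-0.04,0,0,0,0,0],[-0.03,0,0.03,0,0,0],[0,0,0.03,0,0,0],[0,0,0,0,0,0]],
  ],
)

```text
time_s: 26.22
ee_pos: [0.5214, 0.1639, 0.1929]
eef_rot: [-3.071, 1.569, 0.761]
force: [0.0, 0.7, -0.4]
grip_width: 0.075
```

```bash
python3 st.py; python3 - <<'E'
from ik import *
T=toolT();np.save('pics/Tw12.npy',T)
c=shot('wrist','wrist12.png'); u=proj(c,[[.568,.203,.1]],T)[0].astype(int); crop('wrist12.png',u[0]-70,max(u[1]-60,0),u[0]+70,u[1]+60,5,'c16.png'); print(u-[70,60])
c=shot('side','side12.png');crop('side12.png',220,190,350,300,6,'c17.png')
E
```

```text
26.225 F [ 0.01  0.69 -0.45] M [-0.02  0.12 -0.04] [0.5214 0.1639 0.1929] y az -50.44 jar pin -1.0 0.07502861407286106
[208  80]
```

View pics/c16.png

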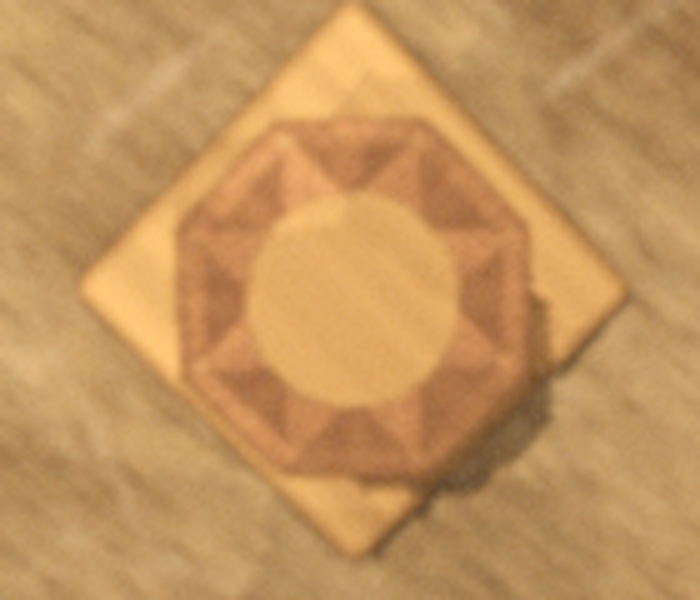

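View pics/c17.png

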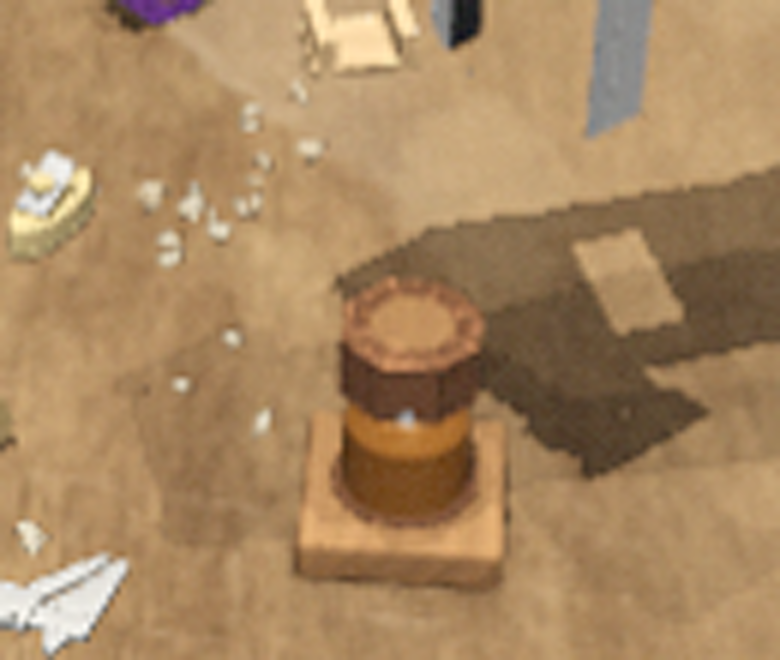

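```bash
python3 - <<'E'
from h import *
c=load('wrist12.png');T=np.load('pics/Tw12.npy')
print(onplane(c,[[208+353/5,80+300/5]],.104,T))
print(ticket.hand_in())
E
```

```text
[[0.56843141 0.20324826 0.104     ]]
the job is handed in; nothing more can be done
None
```

The cap is screwed down on the jar to the stop, and the job was handed in at about 26 s of the 64 s allowed. No verdict is reported.

**What I did**
- **Laying it down:** I gripped the cap in its rest with the hand leaning outward. I turned it over in the air, laid it mouth down at about (0.50, -0.01), and let go.
- **Onto the neck:** I took it again across two opposite flats that carry no screw heads and lowered it onto the ridges. It made contact at a cap centre of about 102 mm with the pins at about 20°.
- **Into the thread:** I turned it anticlockwise to about 60°, where it dropped to about 92.3 mm. I then turned it clockwise until the wrist moment rose at the stop, released it and backed off.

**Last checks**
- **Height:** the cap centre was about 89.5 mm above the jar's origin.
- **Angle:** at release the gripper put the pins at about -1° on the jar, and in the last picture the cap's flats line up with the holder's edges.
- **Position:** the cap was within about 1 mm of the measured neck position, looked level in two views, and the arm was clear of it.

**What disagreed or wasn't checked**
- Before the final release the wrist turned to about -2.5°, past the expected 0 to 2°. The cap probably slipped slightly in the fingers against the stop, or my estimate of the jar's angle is about 2° off. Either is well inside the 0.16 rad tolerance.
- I did not measure the plane or the two blocks at the end. The arm's path stayed clear of them.

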